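Refill the capper's hopper with stoppers

TASK

Refill the tube capping machine: switch its red toggle off (towards the robot) before any stopper goes in, then use the yellow scoop to move every red stopper from both bays of the stock tray into the steel hopper. Then stand the scoop back upright on its blue mat, let go of it, and only after that switch the toggle fully on again. Do not touch stoppers in the tray with the gripper (one that has strayed onto the bench may be picked up by hand), and leave the other things on the bench alone.

Things in the scene. Friction and masses are not known exactly. Their poses are not given: they have to be found in the camera images.
- tray: Fixed white stock tray, open on top, two bays side by side. Origin: on the middle wall, at bench level, z up; its -x end faces the robot (within 0.2 rad). Walls along x at y = 0 and +-0.094, 4 mm thick, tops 50 mm above the bench, so each bay is 90 mm wide inside. Floor 4 mm above the bench, flat from x = -0.125 to 0.145. Its +x end is an upright wall 50 mm high, its -x end a grey ramp.
- bay_left (a point): Point on the floor of the tray's +y bay, on its centre line (tray frame 0, 0.047, 0.004). At the bay's -x end the floor rises as a ramp (49 degrees) from x = -0.125 to x = -0.165, 50 mm above the bench: stoppers pushed there climb it and roll back into the scoop. At the start stoppers lie only between x = -0.12 and -0.005; beyond them is room to set the scoop down.
- bay_right (a point): The same point of the tray's -y bay (tray frame 0, -0.047, 0.004); this bay is just like the other.
- scoop: Loose yellow scoop, 120 g, with an upright black handle. Origin: centre of its pan's underside; +x towards its open mouth, z up. Pan 90 mm long (x -0.045 to 0.045), 80 mm wide outside, 74 inside, floor 2.5 mm thick, side walls 34 mm high, back wall 45. Handle: upright bar at x = -0.054, 18 mm (x) by 30 (y), top 120 mm above the underside. It starts on the mat, mouth roughly towards the robot.
- scoop_grip (a point): Point in the scoop's handle to grip: 98 mm above the underside, on the handle's axis (scoop frame -0.054, 0, 0.098). Grip it from above across x (18 mm) or y (30 mm).
- scoop_lip (a point): Middle of the scoop's front edge, at its underside (scoop frame 0.045, 0, 0).
- mat: Fixed blue mat with a white centre, the scoop's parking place: 180 mm (x) by 120 mm (y), 4 mm thick. Origin: centre of its underside, at bench level; its x points roughly away from the robot.
- capper: Fixed white capping machine, 240 (x) x 260 (y) mm, deck 60 mm high, with a housing 110 mm high along its +x edge (x from 0.067 to 0.117) and, on the deck, the steel hopper and the toggle. Origin: centre of its footprint at bench level; its -x side faces the robot (within about 0.2 rad).
- hopper_floor (a point): Centre of the inner floor of the round open steel hopper on the capper's deck, 64 mm above the bench (capper frame -0.012, 0.048, 0.064). Inner radius 62 mm at the floor and 74 mm at the rim; the rim is 66 mm above this point, 130 mm above the bench.
- toggle (a joint): Angle of the capper's red-knobbed toggle (rad): 0 = OFF, leaning 0.5 rad to the capper's -x (robot) side; 1.0 = ON, leaning 0.5 rad to +x; end stops at both, stays where left (1 N at the ball moves it). Hinge along the capper's y at capper frame (-0.035, -0.090, 0.082). Arm: 10 mm rod, 80 mm long, on a block 70 x 50 x 25 mm. Starts ON.
- toggle_tip (a point): Centre of the toggle's red ball, 26 mm across, 80 mm from its hinge.
- stopper0: Red rounded stopper (pill shape), 28 mm across and 44 mm long along its x, 18 g. Origin at its centre. Lies in the stock tray at the start; 5 to 7 of the eight are present.
- stopper1: Red rounded stopper (pill shape), 28 mm across and 44 mm long along its x, 18 g. Origin at its centre. Lies in the stock tray at the start; 5 to 7 of the eight are present.
- stopper2: Red rounded stopper (pill shape), 28 mm across and 44 mm long along its x, 18 g. Origin at its centre. Lies in the stock tray at the start; 5 to 7 of the eight are present.
- stopper3: Red rounded stopper (pill shape), 28 mm across and 44 mm long along its x, 18 g. Origin at its centre. Lies in the stock tray at the start; 5 to 7 of the eight are present.
- stopper4: Red rounded stopper (pill shape), 28 mm across and 44 mm long along its x, 18 g. Origin at its centre. Lies in the stock tray at the start; 5 to 7 of the eight are present.
- stopper5: Red rounded stopper (pill shape), 28 mm across and 44 mm long along its x, 18 g. Origin at its centre. Lies in the stock tray at the start; 5 to 7 of the eight are present.
- stopper6: Red rounded stopper (pill shape), 28 mm across and 44 mm long along its x, 18 g. Origin at its centre. Lies in the stock tray at the start; 5 to 7 of the eight are present.
- stopper7: Red rounded stopper (pill shape), 28 mm across and 44 mm long along its x, 18 g. Origin at its centre. Lies in the stock tray at the start; 5 to 7 of the eight are present.
- pipette: Bystander, to be left alone: black and white pipette lying on the bench, 230 mm long along its y, 30 mm thick. Origin: centre of its underside.
- reagent: Bystander, to be left alone: amber reagent bottle, 64 mm across, 140 mm tall. Origin: centre of its underside.
- jar: Bystander, to be left alone: white jar with a blue cap, 70 mm across, 90 mm tall. Origin: centre of its underside.
- tubebox: Bystander, to be left alone: open cardboard box of red-topped tubes, 120 x 170 x 94 mm. Origin: centre of its underside.

How it is judged (in metres and radians):
On the way, in this order (a step that is already met when the one before it is completed fails the run):
1. the toggle is switched off while no stopper is in the hopper yet (value of joint toggle below 0.15 rad and horizontal distance between each of stopper0, stopper1, stopper2, stopper3, stopper4, stopper5, stopper6, stopper7 and hopper_floor above 0.09 m), for 0.2 s.
2. with the toggle still off, every stopper present is in the hopper and the scoop stands upright on the mat, released (value of joint toggle below 0.15 rad and horizontal distance between each of stopper0, stopper1, stopper2, stopper3, stopper4, stopper5, stopper6, stopper7 and hopper_floor below 0.075 m and z of stopper0 in the frame of hopper_floor between 0 and 0.066 m and z of stopper1 in the frame of hopper_floor between 0 and 0.066 m and z of stopper2 in the frame of hopper_floor between 0 and 0.066 m and z of stopper3 in the frame of hopper_floor between 0 and 0.066 m and z of stopper4 in the frame of hopper_floor between 0 and 0.066 m and z of stopper5 in the frame of hopper_floor between 0 and 0.066 m and z of stopper6 in the frame of hopper_floor between 0 and 0.066 m and z of stopper7 in the frame of hopper_floor between 0 and 0.066 m and x of scoop in the frame of mat between -0.06 and 0.06 m and y of scoop in the frame of mat between -0.045 and 0.045 m and z of scoop in the frame of mat below 0.01 m and angle between scoop's own z axis and vertical below 0.12 rad and contact force between the fingers and scoop below 0.1 N), for 0.3 s.
3. the toggle is switched fully on (value of joint toggle above 0.85 rad), for 0.2 s.
At the end, for the whole second after the job is handed in: The toggle is on (above 0.85 rad); every stopper present lies at rest in the hopper (centre within 75 mm of the hopper's axis and below its rim); the scoop stands upright (within 0.12 rad) and at rest on the mat, its origin within 60 mm lengthwise and 45 mm sideways of the mat's centre (value of joint toggle above 0.85 rad and horizontal distance between each of stopper0, stopper1, stopper2, stopper3, stopper4, stopper5, stopper6, stopper7 and hopper_floor below 0.075 m and z of stopper0 in the frame of hopper_floor between 0 and 0.066 m and z of stopper1 in the frame of hopper_floor between 0 and 0.066 m and z of stopper2 in the frame of hopper_floor between 0 and 0.066 m and z of stopper3 in the frame of hopper_floor between 0 and 0.066 m and z of stopper4 in the frame of hopper_floor between 0 and 0.066 m and z of stopper5 in the frame of hopper_floor between 0 and 0.066 m and z of stopper6 in the frame of hopper_floor between 0 and 0.066 m and z of stopper7 in the frame of hopper_floor between 0 and 0.066 m and linear speed of each of stopper0, stopper1, stopper2, stopper3, stopper4, stopper5, stopper6, stopper7, scoop below 0.05 m/s and x of scoop in the frame of mat between -0.06 and 0.06 m and y of scoop in the frame of mat between -0.045 and 0.045 m and z of scoop in the frame of mat below 0.01 m and angle between scoop's own z axis and vertical below 0.12 rad); the robot touches nothing.
It fails at once if a stopper in the stock tray is touched by the gripper ((contact force between the fingers and stopper0 above 0.5 N and x of stopper0 in the frame of tray between -0.165 and 0.15 m and y of stopper0 in the frame of tray between -0.095 and 0.095 m and z of stopper0 in the frame of tray below 0.08 m) or (contact force between the fingers and stopper1 above 0.5 N and x of stopper1 in the frame of tray between -0.165 and 0.15 m and y of stopper1 in the frame of tray between -0.095 and 0.095 m and z of stopper1 in the frame of tray below 0.08 m) or (contact force between the fingers and stopper2 above 0.5 N and x of stopper2 in the frame of tray between -0.165 and 0.15 m and y of stopper2 in the frame of tray between -0.095 and 0.095 m and z of stopper2 in the frame of tray below 0.08 m) or (contact force between the fingers and stopper3 above 0.5 N and x of stopper3 in the frame of tray between -0.165 and 0.15 m and y of stopper3 in the frame of tray between -0.095 and 0.095 m and z of stopper3 in the frame of tray below 0.08 m) or (contact force between the fingers and stopper4 above 0.5 N and x of stopper4 in the frame of tray between -0.165 and 0.15 m and y of stopper4 in the frame of tray between -0.095 and 0.095 m and z of stopper4 in the frame of tray below 0.08 m) or (contact force between the fingers and stopper5 above 0.5 N and x of stopper5 in the frame of tray between -0.165 and 0.15 m and y of stopper5 in the frame of tray between -0.095 and 0.095 m and z of stopper5 in the frame of tray below 0.08 m) or (contact force between the fingers and stopper6 above 0.5 N and x of stopper6 in the frame of tray between -0.165 and 0.15 m and y of stopper6 in the frame of tray between -0.095 and 0.095 m and z of stopper6 in the frame of tray below 0.08 m) or (contact force between the fingers and stopper7 above 0.5 N and x of stopper7 in the frame of tray between -0.165 and 0.15 m and y of stopper7 in the frame of tray between -0.095 and 0.095 m and z of stopper7 in the frame of tray below 0.08 m)).
It fails at once if another thing on the bench is moved more than 25 mm or knocked over (distance of any of pipette, reagent, jar, tubebox from where it was at the start of the episode above 0.025 m or angle between any of pipette, reagent, jar, tubebox's own z axis and vertical above 0.5 rad).
Of stopper0, stopper1, stopper2, stopper3, stopper4, stopper5, stopper6, stopper7 only 5 to 7 are there at a start; the rules pass over those that are not, and their reading is None.
At some moment in a run one of stopper0, stopper1, stopper2, stopper3, stopper4, stopper5, stopper6, stopper7, scoop may be knocked a few centimetres aside while the robot is not near it.
It also fails if it takes over 210 s, if anything falls off the work surface, if the arm or the gripper's body presses on something with over 40 N, if the wrist force passes 120 N, or if a joint passes its speed limit or range.

ROBOT

A 6-joint arm with a two-finger parallel gripper is mounted at the origin on the work surface. World frame = base frame: x ahead of the robot, y to its left, z up, the work surface at z = 0. Lengths are in m, angles in degrees, forces in N, time in s.
With the tool pointing down it reaches from about 0.4 to 0.825 m from the base axis. Payload 7 kg.
Tool frame: the origin (TCP) lies on the centre line of the jaws, within the pads' length; the fingertips stand 22 mm ahead of it and the grasp point (between the pads) lies 3 mm ahead of it (ctrl.finger_overhang is the distance from the TCP to the fingertips, in m); z points along the fingers, y is the line along which they close (so a half turn about z gives the same grasp; the last joint's range is limited). The gripper opens to 88 mm and grips with 3 to 60 N. Pads are 19 mm wide; open, the fingers measure 130 mm over their backs; the gripper's body (78 mm by 193 mm) begins 47 mm behind the grasp point.
Start: joints at [-47.206, 20.546, 0.682, 0, -70.136, -16.507], TCP at [0.299, -0.605, 0.249] pointing down, gripper open.
Joint ranges: [-176.03, 176.03], [-82.01, 121.73], [-58.28, 71.71], [-173.87, 95.51], [-174.79, -0.11], [-173.66, 173.66]. Speed limits (degrees/s): [136.94, 136.94, 172.46, 180, 180, 180].

INTERFACE

Orientations are given as [roll, pitch, yaw] about the fixed x, y, z axes, in that order (R = Rz(yaw) Ry(pitch) Rx(roll)).
In Python, from plant import ctrl gives the robot as it stands. The module is installed in compiled form; this text tells all that it offers.
- The arm moves only by the shell command python3 -m creep 'ROWS'. ROWS is JSON, a list of rows, each an object with "grip": the closure, from 0 (fully open) to 1 (shut); "delta_pos": the shift along the tool's x, y, z scaled (see below), a list of three; "rotation": the turn, a rotation vector about the tool's x, y, z scaled (see below), a list of three. A call has 1 to 5 rows; each row is the pose to reach, as a shift and turn from the pose commanded when the call began, along the tool's axes at that moment; what a row does not reach only later rows make up. The controller multiplies each number of a shift by 10 cm and each number of a turn by pi/2 rad. A row lasts 1/10 s, in which the tool goes at most 50 mm and 8.59 degrees, less where a joint would pass 70% of its speed; a pose out of reach is approached as far as the arm can. A call with a number of a shift or a turn outside -1 to 1 is refused whole. A call with a gripper value outside its range is refused whole. The fingers move at their own pace and stop on an object; the grip force is fixed at half the most. Time passes only in rows, so rows that repeat a pose let the fingers close. It gives the time, the measured TCP pose, the force, the opening and the grip force at its end, in the units of the state.
- ctrl.get_obs(): the state, without advancing time (a new reading comes with each control period).
- ctrl.snapshot(name): name is "scene" or "top" or "wrist"; returns a dict with "color" (384x512x3 uint8, red, green, blue), "intrinsics" (3x3 intrinsics, pixels), "distortion" ([k1, k2, p1, p2, k3] as OpenCV has them; the pictures are not rectified), "R" (3x3) and "t" (3): a world point X has camera coordinates R X + t. Camera axes: x right, y down, z forward; pixel columns grow to the right and rows downward; lengths in m; the calibration is good to about 2 mm. A picture is of the moment at which its call begins. There is no depth.
- ctrl.close_job(): hands the job in; it is judged then, once.
The state is a dict: "clock": time; "joint_pos": joint angles; "qvel": joint speeds; "tau": joint torques, N m; "tool_pos": TCP position; "orientation": TCP orientation; "force": force on the tool from outside, world axes, zero at the start; "moment": the same for the moment, N m; "opening": finger opening in m; "gripper_force": force on a finger pad.
Only numpy, scipy, OpenCV 4.12 (cv2) and the standard library are available. Lean on these libraries where they do the work, as an engineer would, in place of code of your own. Each camera call takes 0.05 s, during which the arm holds its last target. There are 200 camera calls.

## Working session

There is one attempt and no reset: what is moved stays moved. The work goes in short steps, Python scripts to look and compute and a shell command to move; the robot and the scene stay as the last step left them, time stands still between calls to the robot, and variables do not carry over. Pictures are saved under pics/ and viewed, at most 14 in all, crops included, and the job is handed in when it is done.

```bash
mkdir -p pics
cat > h.py <<'E'
import numpy as np, cv2
from scipy.spatial.transform import Rotation as Ro
from plant import ctrl
def snap(n,f=None):
    s=ctrl.snapshot(n)
    if f: cv2.imwrite('pics/'+f,s['color'][:,:,::-1])
    return s
def ray(s,px):
    p=cv2.undistortPoints(np.array(px,float).reshape(-1,1,2),np.array(s['intrinsics']),np.array(s['distortion'])).reshape(-1,2)
    R=np.array(s['R']);t=np.array(s['t'])
    d=np.c_[p,np.ones(len(p))]@R
    return -R.T@t,d
def onplane(s,px,z):
    c,d=ray(s,px); k=(z-c[2])/d[:,2:]
    return c+k*d
def tri(s1,p1,s2,p2):
    c1,d1=ray(s1,p1);c2,d2=ray(s2,p2);out=[]
    for a,b in zip(d1,d2):
        a=a/np.linalg.norm(a);b=b/np.linalg.norm(b)
        k=np.linalg.lstsq(np.c_[a,-b],c2-c1,rcond=None)[0]
        out.append(np.r_[(c1+k[0]*a+c2+k[1]*b)/2,np.linalg.norm(c1+k[0]*a-c2-k[1]*b)])
    return np.array(out)
def proj(s,X):
    R=np.array(s['R']);t=np.array(s['t'],float)
    return cv2.projectPoints(np.array(X,float).reshape(-1,1,3),cv2.Rodrigues(R)[0],t,np.array(s['intrinsics']),np.array(s['distortion']))[0].reshape(-1,2)
def go(pos,rpy):
    """shift & rotvec (scaled) from present pose to target"""
    o=ctrl.get_obs();R0=Ro.from_euler('xyz',o['orientation'],degrees=True)
    R1=Ro.from_euler('xyz',rpy,degrees=True)
    d=R0.inv().apply(np.array(pos)-o['tool_pos'])/0.1
    r=(R0.inv()*R1).as_rotvec()/(np.pi/2)
    print('dp',d.round(3),'rot',r.round(3))
def st():
    o=ctrl.get_obs();print(o['clock'],np.round(o['tool_pos'],4),np.round(o['orientation'],2),np.round(o['force'],1),o['opening'],o['gripper_force'],np.round(o['joint_pos'],1))
E
python3 - <<'E'
from h import *
a=snap('scene','scene0.png');b=snap('top','top0.png')
st()
for s in (a,b): print(np.array(s['R']).round(3).tolist(),(-np.array(s['R']).T@s['t']).round(3))
E
```

```text
0.1 [ 0.2987 -0.6049  0.2477] [ 1.7992e+02 -1.0000e-02 -1.5372e+02] [0.1 0.7 0.3] 0.08746658737313245 0.0 [-47.2  20.6   0.6  -0.  -70.1 -16.5]
[[0.462, 0.887, 0.011], [0.621, -0.314, -0.718], [-0.634, 0.338, -0.696]] [ 1.404 -0.429  0.993]
[[0.02, -1.0, 0.003], [-0.986, -0.02, -0.166], [0.166, 0.0, -0.986]] [ 0.445 -0.024  1.157]
```

View pics/scene0.png

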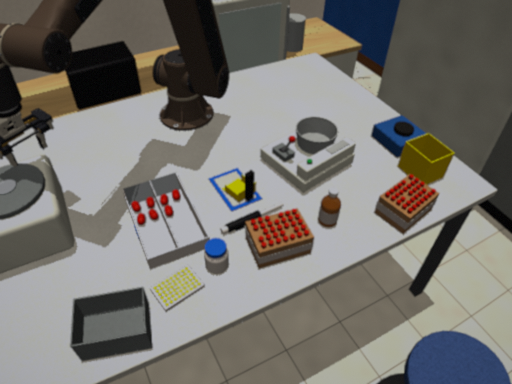

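View pics/top0.png

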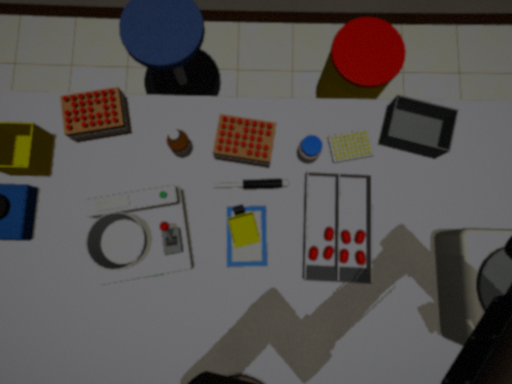

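Run:
```python
from h import *
a=snap('scene');b=snap('top');w=snap('wrist')
def hsv(s): return cv2.cvtColor(s['color'],cv2.COLOR_RGB2HSV)
def blobs(m,mn=15):
    n,l,st_,c=cv2.connectedComponentsWithStats(m.astype(np.uint8)); return [(c[i].round(1).tolist(),int(st_[i,4])) for i in range(1,n) if st_[i,4]>mn]
def red(s):
    h=hsv(s);return ((h[...,0]<8)|(h[...,0]>172))&(h[...,1]>150)&(h[...,2]>80)
for s,box in((b,(90,160,390,290)),(a,(110,120,310,240))):
    x0,y0,x1,y1=box;m=red(s);k=np.zeros_like(m);k[y0:y1,x0:x1]=1
    B=blobs(m&k,6);P=np.array([q[0] for q in B]);print([q[1] for q in B]);print(np.c_[P,onplane(s,P,0.018)[:,:2]].round(3).tolist())
h=hsv(b);bl=(h[...,0]>95)&(h[...,0]<120)&(h[...,1]>120)&(h[...,2]>80);bl[:, :215]=0;bl[:,280:]=0;bl[:195]=0;bl[275:]=0
c=cv2.findContours(bl.astype(np.uint8),cv2.RETR_EXTERNAL,cv2.CHAIN_APPROX_NONE)[0];c=max(c,key=len)
box=cv2.boxPoints(cv2.minAreaRect(c));print('mat',box.tolist(),onplane(b,box,0.004).round(4).tolist())
ye=(h[...,0]>22)&(h[...,0]<35)&(h[...,1]>150);print('yellow',blobs(ye,30))
M=np.array(w['R']);C=-M.T@w['t'];o=ctrl.get_obs();R0=Ro.from_euler('xyz',o['orientation'],degrees=True)
print('wrist in tool',R0.inv().apply(C-o['tool_pos']).round(4),(M@R0.as_matrix()).round(3).tolist(),np.array(w['intrinsics']).round(1).tolist(),C.round(3))
```

```text
[42, 73, 75, 75, 81, 77, 79, 77]
[[163.8, 225.9, 0.528, 0.234], [328.9, 233.6, 0.515, -0.257], [346.0, 236.6, 0.508, -0.307], [360.3, 236.5, 0.509, -0.349], [313.3, 253.1, 0.457, -0.21], [328.4, 252.4, 0.46, -0.255], [343.8, 255.7, 0.452, -0.299], [360.9, 257.5, 0.448, -0.349]]
[21, 57, 122, 124, 62, 113, 116, 64, 60, 103, 106, 48, 90, 21, 17]
[[291.9, 138.8, 0.377, 0.304], [175.6, 194.2, 0.458, -0.21], [166.0, 204.8, 0.49, -0.256], [151.5, 207.8, 0.481, -0.303], [135.4, 205.5, 0.447, -0.348], [300.3, 222.1, 0.755, 0.101], [293.3, 223.6, 0.75, 0.078], [283.4, 219.9, 0.722, 0.058], [140.8, 218.6, 0.511, -0.348], [263.9, 228.1, 0.723, -0.014], [271.9, 228.0, 0.735, 0.008], [254.0, 223.9, 0.694, -0.034], [280.7, 229.5, 0.752, 0.03], [292.0, 236.0, 0.791, 0.048], [260.9, 237.6, 0.752, -0.04]]
mat [[227.0, 207.0], [266.0, 207.0], [266.0, 265.0], [227.0, 265.0]] [[0.5903, 0.0488, 0.004], [0.5928, -0.0698, 0.004], [0.4197, -0.0721, 0.004], [0.4174, 0.0435, 0.004]]
yellow [([341.0, 86.8], 856), ([24.5, 149.0], 2352), ([243.5, 229.0], 774)]
wrist in tool [ 0.0817 -0.0006 -0.1353] [[0.001, 1.0, 0.001], [-0.954, 0.001, -0.3], [-0.3, -0.001, 0.954]] [[284.2, 0.0, 251.7], [0.0, 284.2, 193.3], [0.0, 0.0, 1.0]] [ 0.226 -0.642  0.383]
```

```bash
python3 -m creep '[{"grip":0,"delta_pos":[0,0,-0.5],"rotation":[0,0,-0.1]},{"grip":0,"delta_pos":[0,0,-1],"rotation":[0,0,-0.2]},{"grip":0,"delta_pos":[0,0,-1],"rotation":[0,0,-0.3]},{"grip":0,"delta_pos":[0,0,-1],"rotation":[0,0,-0.38]},{"grip":0,"delta_pos":[0,0,-1],"rotation":[0,0,-0.47]}]'
python3 -m creep '[{"grip":0,"delta_pos":[0,0,-0.2],"rotation":[0,0,-0.09]},{"grip":0,"delta_pos":[0,0,-0.2],"rotation":[0,0,-0.18]},{"grip":0,"delta_pos":[0,0,-0.2],"rotation":[0,0,-0.238]}]'
python3 -m creep '[{"grip":0,"delta_pos":[-0.42,-0.25,0],"rotation":[0,0,0]},{"grip":0,"delta_pos":[-0.84,-0.5,0],"rotation":[0,0,0]}]'
python3 -m creep '[{"grip":0,"delta_pos":[-0.42,-0.25,0],"rotation":[0,0,0]},{"grip":0,"delta_pos":[-0.84,-0.5,0],"rotation":[0,0,0]}]'
python3 -m creep '[{"grip":0,"delta_pos":[-0.42,-0.25,0],"rotation":[0,0,0]},{"grip":0,"delta_pos":[-0.84,-0.5,0],"rotation":[0,0,0]}]'
python3 -m creep '[{"grip":0,"delta_pos":[-0.42,-0.25,0],"rotation":[0,0,0]},{"grip":0,"delta_pos":[-0.84,-0.5,0],"rotation":[0,0,0]},{"grip":0,"delta_pos":[-0.84,-0.5,0],"rotation":[0,0,0]},{"grip":0,"delta_pos":[-0.84,-0.5,0],"rotation":[0,0,0]}]'
python3 - <<'E'
from h import *
st();s=snap('wrist','w1.png')
import pickle;pickle.dump(s,open('w1.pkl','wb'))
E
```

```text
clock: 0.75
tool_pos: [0.2989, -0.6051, 0.3489]
orientation: [-180.0, 0.0, -111.1]
force: [-0.4, 0.2, -1.2]
opening: 0.0877
gripper_force: 0.0
clock: 1.05
tool_pos: [0.299, -0.6053, 0.3691]
orientation: [-180.0, -0.0, -89.7]
force: [0.0, -0.2, -1.4]
opening: 0.0878
gripper_force: 0.0
clock: 1.25
tool_pos: [0.3486, -0.5208, 0.3675]
orientation: [179.9, 0.1, -90.1]
force: [1.5, 0.6, 0.4]
opening: 0.0876
gripper_force: 0.0
clock: 1.45
tool_pos: [0.3994, -0.4356, 0.3685]
orientation: [-180.0, 0.0, -90.0]
force: [1.3, -1.0, 0.5]
opening: 0.0878
gripper_force: 0.0
clock: 1.65
tool_pos: [0.4494, -0.3513, 0.3687]
orientation: [-180.0, -0.0, -90.0]
force: [1.4, -1.4, -0.5]
opening: 0.0876
gripper_force: 0.0
clock: 2.05
tool_pos: [0.4994, -0.268, 0.3685]
orientation: [180.0, 0.0, -89.8]
force: [-0.1, -0.1, 0.1]
opening: 0.0876
gripper_force: 0.0
2.05 [ 0.4994 -0.268   0.3685] [179.99   0.   -89.83] [-0.1 -0.1  0.1] 0.08759301476308154 0.0 [ -8.4   7.2  -1.6   0.  -81.2   8.6]
```

View pics/w1.png

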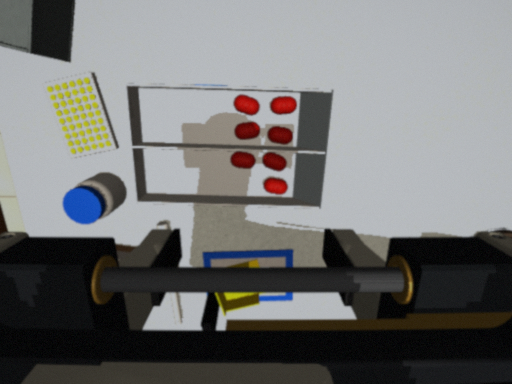

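```bash
python3 -m creep '[{"grip":0,"delta_pos":[-0.5,0,0],"rotation":[0,0,0]},{"grip":0,"delta_pos":[-1,0,0],"rotation":[0,0,0]}]' | head -2
python3 -m creep '[{"grip":0,"delta_pos":[-0.5,0,0],"rotation":[0,0,0]},{"grip":0,"delta_pos":[-1,0,0],"rotation":[0,0,0]}]'| head -2
python3 -m creep '[{"grip":0,"delta_pos":[-0.5,0,0],"rotation":[0,0,0]},{"grip":0,"delta_pos":[-1,0,0],"rotation":[0,0,0]},{"grip":0,"delta_pos":[-1,0,0],"rotation":[0,0,0]},{"grip":0,"delta_pos":[-1,0,0],"rotation":[0,0,0]}]'| head -2
python3 - <<'E'
from h import *
import pickle
st();s=snap('wrist');pickle.dump(s,open('w2.pkl','wb'))
E
python3 -m creep '[{"grip":0,"delta_pos":[-0.5,0,0],"rotation":[0,0,0]},{"grip":0,"delta_pos":[-1,0,0],"rotation":[0,0,0]}]'| head -2
python3 -m creep '[{"grip":0,"delta_pos":[-0.5,0,0],"rotation":[0,0,0]},{"grip":0,"delta_pos":[-1,0,0],"rotation":[0,0,0]}]'| head -2
python3 -m creep '[{"grip":0,"delta_pos":[-0.4,0,0],"rotation":[0,0,0]},{"grip":0,"delta_pos":[-0.8,0,0],"rotation":[0,0,0]},{"grip":0,"delta_pos":[-0.8,0,0],"rotation":[0,0,0]},{"grip":0,"delta_pos":[-0.8,0,0],"rotation":[0,0,0]}]'| head -2
python3 - <<'E'
from h import *
import pickle
st();s=snap('wrist');pickle.dump(s,open('w3.pkl','wb'))
w=[pickle.load(open(f'w{i}.pkl','rb'))['color'][:,:,::-1] for i in (1,2,3)]
A=cv2.resize(w[0][70:220,115:345],None,fx=3,fy=3,interpolation=cv2.INTER_CUBIC)
cv2.imwrite('pics/c1.png',A)
cv2.imwrite('pics/c23.png',cv2.resize(np.vstack([w[1][:240],w[2][:240]])[:, :],(640,600)))
E
```

```text
clock: 2.3
tool_pos: [0.498, -0.1703, 0.368]
clock: 2.5
tool_pos: [0.4982, -0.0691, 0.3688]
clock: 2.9
tool_pos: [0.4988, 0.0308, 0.3686]
2.9 [0.4988 0.0308 0.3686] [ 1.800e+02 -1.000e-02 -8.993e+01] [ 0.2  0.  -0.3] 0.08726796958811221 0.0 [ 26.1   0.4  -9.    0.  -80.6 -26. ]
clock: 3.15
tool_pos: [0.4993, 0.1288, 0.369]
clock: 3.35
tool_pos: [0.4995, 0.2302, 0.369]
clock: 3.75
tool_pos: [0.4997, 0.3097, 0.3679]
3.75 [0.4997 0.3097 0.3679] [ 1.7995e+02 -7.0000e-02 -9.0080e+01] [ 0.5 -0.   1. ] 0.08732190807992599 0.0 [ 50.8   9.4   0.9   0.  -81.6 -50.9]
```

View pics/c1.png

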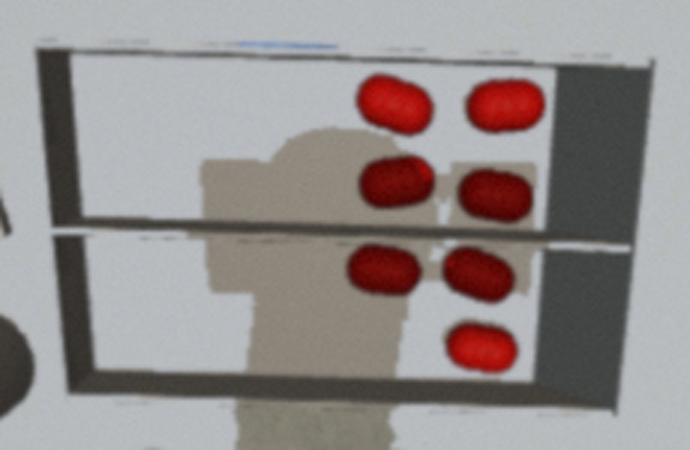

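View pics/c23.png

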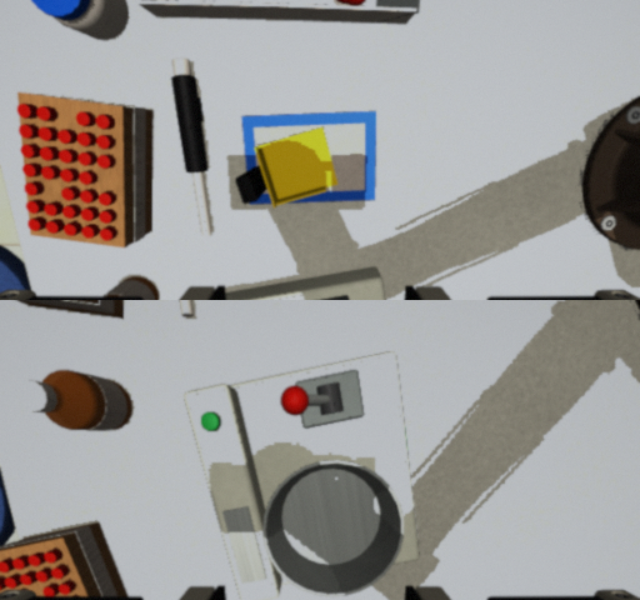

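Run:
```python
from h import *
import pickle
w1,w2,w3=[pickle.load(open(f'w{i}.pkl','rb')) for i in (1,2,3)]
b=snap('top');a=snap('scene')
def rigid(P,Q): # P model->Q world 2D
    P=np.array(P);Q=np.array(Q);p=P-P.mean(0);q=Q-Q.mean(0)
    th=np.arctan2((p[:,0]*q[:,1]-p[:,1]*q[:,0]).sum(),(p*q).sum())
    R=np.array([[np.cos(th),-np.sin(th)],[np.sin(th),np.cos(th)]])
    t=Q.mean(0)-R@P.mean(0);return th,t,(P@R.T+t-Q)
c=lambda L:np.array(L,float)/3+[115,70]
top=onplane(w1,c([(652,62),(615,410),(630,248),(52,232)]),.05)[:,:2]
fl=onplane(w1,c([(82,218),(543,238),(95,372),(535,383)]),.004)[:,:2]
P=[(-.165,-.094),(-.165,.094),(-.165,0),(.149,0),(.145,-.002),(-.125,-.002),(.145,.092),(-.125,.092)]
th,t,e=rigid(P,np.r_[top,fl]);print('tray',np.degrees(th),t,(e*1000).round(1).tolist())
# check with top view
T=np.r_[[(304.,281),(371,283),(371,175),(307,173)]]
th2,t2,e2=rigid([(-.165,.096),(-.165,-.096),(.149,-.096),(.149,.096)],onplane(b,T,.05)[:,:2]);print('tray top',np.degrees(th2),t2,(e2*1000).round(1).tolist())
# mat
h=cv2.cvtColor(w2['color'],cv2.COLOR_RGB2HSV);m=((h[...,0]>98)&(h[...,0]<122)&(h[...,1]>120)&(h[...,2]>60)).astype(np.uint8);m[:, :170]=0;m[:,320:]=0;m[:80]=0;m[190:]=0
cn=max(cv2.findContours(m,cv2.RETR_EXTERNAL,cv2.CHAIN_APPROX_NONE)[0],key=len)
# project to plane, then min rect
X=onplane(w2,cn.reshape(-1,2),.004)[:,:2];r=cv2.minAreaRect((X*1000).astype(np.float32));print('mat',r)
# red ball
def redc(s,x0,y0,x1,y1):
    h=cv2.cvtColor(s['color'],cv2.COLOR_RGB2HSV);m=((h[...,0]<8)|(h[...,0]>172))&(h[...,1]>150)&(h[...,2]>50)
    k=np.zeros_like(m);k[y0:y1,x0:x1]=1;ys,xs=np.nonzero(m&k);return (xs.min()+xs.max())/2,(ys.min()+ys.max())/2
p3=redc(w3,210,60,260,95);pb=redc(b,150,215,175,235);pa=redc(a,280,128,300,148);print(p3,pb,pa)
print('ball w3-top',tri(w3,[p3],b,[pb]).round(4),'w3-scene',tri(w3,[p3],a,[pa]).round(4),'on .152',onplane(w3,[p3],.152).round(4))
hp=(333.5/1.25,(527.5-300)/1.25);print('hop z.13',onplane(w3,[hp],.13).round(4),'tri',tri(w3,[hp],b,[(117.5,240.5)]).round(4))
r=onplane(w3,np.array([(265,527),(402,527),(333,462),(333,592)])/1.25-[0,240],.13);print(np.linalg.norm(r[0]-r[1]),np.linalg.norm(r[2]-r[3]),(r[0]+r[1])/2,(r[2]+r[3])/2)
B=cv2.resize(w2['color'][85:175,170:310,::-1],None,fx=4,fy=4,interpolation=cv2.INTER_CUBIC)
C=cv2.resize(b['color'][195:270,180:290,::-1],None,fx=4,fy=4,interpolation=cv2.INTER_CUBIC);C=cv2.copyMakeBorder(C,0,0,0,560-440,cv2.BORDER_CONSTANT)
cv2.imwrite('pics/d.png',np.vstack([B,C])[:600])
```

```text
tray -1.4143097230306394 [ 0.54578696 -0.28019273] [[0.2, 0.8], [-0.2, 2.4], [-1.3, 0.6], [3.8, 0.5], [-1.0, 0.1], [-1.1, -4.2], [-1.0, -0.3], [0.7, 0.2]]
tray top -1.5236955722451802 [ 0.54196307 -0.277439  ] [[0.9, 0.9], [-3.2, -2.9], [-0.2, -0.6], [2.6, 2.6]]
mat ((505.5753173828125, -14.294921875), (178.07785034179688, 117.94596862792969), 2.1846563816070557)
(np.float64(236.0), np.float64(79.5)) (np.float64(164.5), np.float64(226.5)) (np.float64(292.0), np.float64(139.0))
ball w3-top [[0.517  0.2001 0.1585 0.0013]] w3-scene [[0.519  0.201  0.1529 0.0036]] on .152 [[0.518  0.1995 0.152 ]]
hop z.13 [[0.4795 0.3281 0.13  ]] tri [[0.4793 0.3285 0.1293 0.0005]]
0.1491079707623528 0.14678950291271742 [0.47939538 0.32752093 0.13      ] [0.47992601 0.33163595 0.13      ]
```

View pics/d.png

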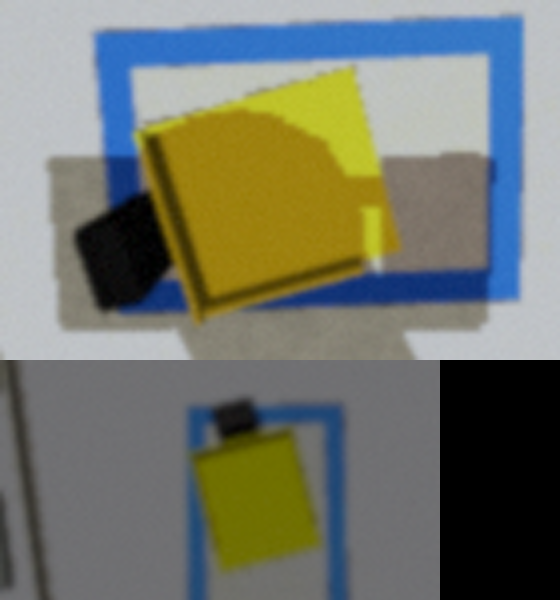

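Run:
```python
from h import *
import pickle
w2=pickle.load(open('w2.pkl','rb'));b=snap('top')
print(tri(w2,[(199.25,151)],b,[(239,209)]).round(4),onplane(w2,[(199.25,151)],.124).round(4))
c=lambda L:np.array(L,float)/4+[170,85]
X=onplane(w2,c([(140,133),(355,68),(200,320),(362,270)]),.040)[:,:2]
d=lambda L:(np.array(L,float)-[0,360])/4+[180,195]
Y=onplane(b,d([(195,460),(220,570),(292,432),(320,545)]),.035)[:,:2]
for Z in(X,Y):
    for i in(0,2):
        v=Z[i+1]-Z[i];print(Z[i].round(4),Z[i+1].round(4),np.degrees(np.arctan2(v[1],v[0])))
```

```text
[[0.5704 0.0087 0.1209 0.0006]] [[0.5696 0.0083 0.124 ]]
[ 0.5733 -0.0305] [ 0.4884 -0.0552] -163.79666245760862
[0.5519 0.0448] [0.4848 0.0238] -162.652462201496
[0.548  0.0405] [0.4684 0.02  ] -165.50660050908286
[ 0.5701 -0.0304] [ 0.4878 -0.0524] -165.03390819891132
```

```bash
python3 -m creep '[{"grip":1,"delta_pos":[0.5,-0.3,0],"rotation":[0,0,-0.06]},{"grip":1,"delta_pos":[1,-0.6,0],"rotation":[0,0,-0.113]},{"grip":1,"delta_pos":[1,-0.6,0],"rotation":[0,0,-0.113]}]' |tail -2
python3 -m creep '[{"grip":1,"delta_pos":[0,0,0.5],"rotation":[0,0,0]},{"grip":1,"delta_pos":[0,0,1],"rotation":[0,0,0]},{"grip":1,"delta_pos":[0,0,1],"rotation":[0,0,0]}]' |tail -2
python3 -m creep '[{"grip":1,"delta_pos":[0,0,0.5],"rotation":[0,0,0]},{"grip":1,"delta_pos":[0,0,1],"rotation":[0,0,0]}]' |tail -2
python3 -m creep '[{"grip":1,"delta_pos":[0,0,0.16],"rotation":[0,0,0]},{"grip":1,"delta_pos":[0,0,0.16],"rotation":[0,0,0]}]'
python3 -c "
from h import *
snap('top','t1.png')
st();go([0.562,0.2077,0.152],[180,0,-79.8])"
```

```text
opening: 0.0693
gripper_force: 0.0
opening: 0.0449
gripper_force: 0.0
opening: 0.0295
gripper_force: 0.0
clock: 4.95
tool_pos: [0.5588, 0.2104, 0.1524]
orientation: [179.9, -0.1, -79.8]
force: [-0.2, -0.6, 0.7]
opening: 0.0131
gripper_force: 0.0
5.0 [0.5598 0.2111 0.1542] [-1.7995e+02 -3.0000e-02 -7.9810e+01] [1.1 0.2 1. ] 0.009265920360970492 0.0 [ 39.4  17.8 -16.6   0.1 -55.6 -29.2]
dp [ 0.037 -0.015  0.022] rot [-0.001 -0.    -0.   ]
```

```bash
python3 -m creep '[{"grip":1,"delta_pos":[0.03,0.1,0],"rotation":[0,0,0]},{"grip":1,"delta_pos":[0.03,0.2,0],"rotation":[0,0,0]},{"grip":1,"delta_pos":[0.03,0.35,0],"rotation":[0,0,0]},{"grip":1,"delta_pos":[0.03,0.5,0],"rotation":[0,0,0]},{"grip":1,"delta_pos":[0.03,0.65,0],"rotation":[0,0,0]}]' |grep -E "tool_pos|force"
python3 -m creep '[{"grip":1,"delta_pos":[0,0.06,0],"rotation":[0,0,0]},{"grip":1,"delta_pos":[0,0.12,0],"rotation":[0,0,0]}]' |grep -E "tool_pos|force"
python3 -m creep '[{"grip":1,"delta_pos":[0,0.06,0],"rotation":[0,0,0]},{"grip":1,"delta_pos":[0,0.06,0],"rotation":[0,0,0]}]' |grep -E "tool_pos|force"
python3 -c "
from h import *
s=snap('wrist','w4.png');st()"
```

```text
tool_pos: [0.495, 0.1966, 0.1546]
force: [0.4, -0.9, -0.2]
gripper_force: 0.4
tool_pos: [0.4834, 0.1945, 0.1539]
force: [0.9, 0.0, -0.2]
gripper_force: 0.4
tool_pos: [0.4772, 0.1932, 0.1529]
force: [-0.0, -0.3, -0.4]
gripper_force: 0.0
5.95 [0.4775 0.1933 0.1528] [-179.99    0.    -79.81] [-0.8 -0.1  0.6] 0.0004347915681872637 0.0 [ 43.9  10.5 -26.9  -0.  -52.6 -33.7]
```

View pics/w4.png

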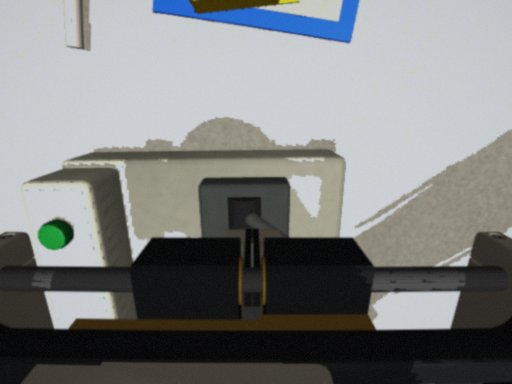

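```bash
python3 -m creep '[{"grip":1,"delta_pos":[0,0.05,0],"rotation":[0,0,0]},{"grip":1,"delta_pos":[0,0.05,0],"rotation":[0,0,0]}]' |grep -E "tool_pos|force"
python3 -m creep '[{"grip":1,"delta_pos":[0,0.05,0],"rotation":[0,0,0]},{"grip":1,"delta_pos":[0,0.05,0],"rotation":[0,0,0]}]' |grep -E "tool_pos|force"
python3 -c "
from h import *
s=snap('scene');h=cv2.cvtColor(s['color'],cv2.COLOR_RGB2HSV);m=((h[...,0]<8)|(h[...,0]>172))&(h[...,1]>130)&(h[...,2]>50)
m[:110]=0;m[165:]=0;m[:,:260]=0;m[:,330:]=0
ys,xs=np.nonzero(m);print(len(xs),xs.mean() if len(xs) else 0,ys.mean() if len(xs) else 0)
print('ON',proj(s,[.518,.1997,.152]),'OFF',proj(s,[.4425,.186,.152]))
cv2.imwrite('pics/s1.png',cv2.resize(s['color'][90:200,230:370,::-1],None,fx=4,fy=4))"
```

```text
tool_pos: [0.4745, 0.1932, 0.1533]
force: [6.5, 0.7, -0.3]
gripper_force: 2.6
tool_pos: [0.4732, 0.1941, 0.1546]
force: [20.2, 0.8, -5.4]
gripper_force: 9.1
13 276.3076923076923 128.84615384615384
ON [[290.9686424  139.08082482]] OFF [[276.36942198 128.29881261]]
```

View pics/s1.png

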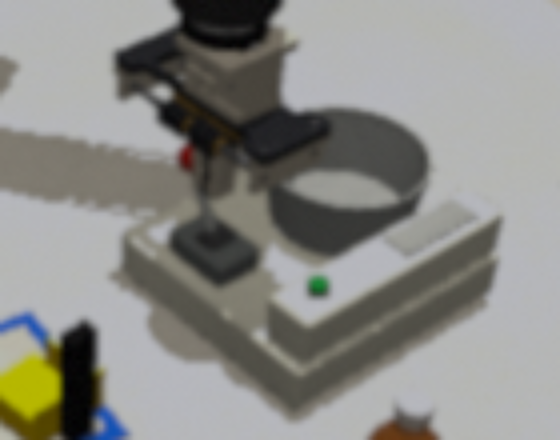

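```bash
python3 -m creep '[{"grip":0.5,"delta_pos":[0,-0.2,0],"rotation":[0,0,0]},{"grip":0.5,"delta_pos":[0,-0.2,-0.5],"rotation":[0,0,-0.03]},{"grip":0.5,"delta_pos":[0,-0.2,-1],"rotation":[0,0,-0.059]},{"grip":0.5,"delta_pos":[0,-0.2,-1],"rotation":[0,0,-0.059]}]' |grep -E "tool_pos|force"
python3 -m creep '[{"grip":0.5,"delta_pos":[0.45,-0.06,0],"rotation":[0,0,0]},{"grip":0.5,"delta_pos":[0.9,-0.12,0],"rotation":[0,0,0]}]' |grep -E "tool_pos|force"
python3 -m creep '[{"grip":0.5,"delta_pos":[0.45,-0.06,0],"rotation":[0,0,0]},{"grip":0.5,"delta_pos":[0.9,-0.12,0],"rotation":[0,0,0]},{"grip":0.5,"delta_pos":[0.9,-0.12,0],"rotation":[0,0,0]}]' |grep -E "tool_pos|force"
python3 -c "
from h import *
s=snap('scene');h=cv2.cvtColor(s['color'],cv2.COLOR_RGB2HSV);m=((h[...,0]<8)|(h[...,0]>172))&(h[...,1]>130)&(h[...,2]>50)
m[:110]=0;m[165:]=0;m[:,:260]=0;m[:,330:]=0
ys,xs=np.nonzero(m);print(len(xs),xs.mean(),ys.mean())
st();go([.5704,.0085,.105],[180,0,-74.5])
b=snap('top');print(proj(b,[.5704,.0085,.124]))"
```

```text
tool_pos: [0.4906, 0.1965, 0.2591]
force: [0.5, -0.2, -0.6]
gripper_force: 0.0
tool_pos: [0.5232, 0.1115, 0.2528]
force: [1.4, 1.1, 0.1]
gripper_force: 0.0
tool_pos: [0.5597, 0.0238, 0.2518]
force: [-1.0, 1.5, -0.7]
gripper_force: 0.0
0 nan nan
7.35 [0.559  0.0254 0.2517] [ 1.7991e+02 -1.0000e-02 -7.4770e+01] [ 0.2 -0.  -0.6] 0.043863564345758714 0.0 [ 22.6   9.6 -13.8   0.  -66.7  -7.4]
dp [ 0.193 -0.068  1.467] rot [ 0.001 -0.    -0.003]
[[238.97097503 208.97450677]]<string>:5: RuntimeWarning: Mean of empty slice.
  ret = ret.dtype.type(ret / rcount)
```

```bash
python3 -m creep '[{"grip":0.5,"delta_pos":[0.19,-0.07,0.2],"rotation":[0,0,0]},{"grip":0.5,"delta_pos":[0.19,-0.07,0.6],"rotation":[0,0,0]},{"grip":0.5,"delta_pos":[0.19,-0.07,1],"rotation":[0,0,0]},{"grip":0.5,"delta_pos":[0.19,-0.07,1],"rotation":[0,0,0]}]' |grep -E "tool_pos|force"
python3 -m creep '[{"grip":0.5,"delta_pos":[0,0,0.2],"rotation":[0,0,0]},{"grip":0.5,"delta_pos":[0,0,0.47],"rotation":[0,0,0]},{"grip":0.5,"delta_pos":[0,0,0.47],"rotation":[0,0,0]}]' |grep -E "tool_pos|force"
python3 -c "
from h import *
st();s=snap('wrist','w5.png')"
```

```text
tool_pos: [0.5667, 0.0117, 0.1475]
force: [-1.5, -0.4, -0.6]
gripper_force: 0.0
tool_pos: [0.5692, 0.0121, 0.1045]
force: [-0.6, -0.1, -0.1]
gripper_force: 0.0
8.1 [0.5692 0.0121 0.1045] [179.78   0.   -74.46] [-0.6 -0.1 -0.1] 0.043931750113371804 0.0 [ 20.9  18.6 -23.2  -0.  -48.5  -5.3]
```

View pics/w5.png

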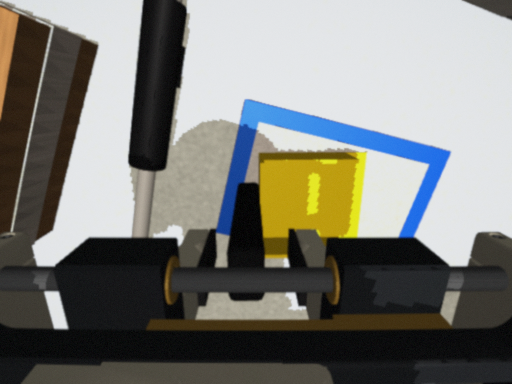

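```bash
python3 -m creep '[{"grip":0.5,"delta_pos":[0.035,0,0],"rotation":[0,0,0]},{"grip":1,"delta_pos":[0.035,0,0],"rotation":[0,0,0]},{"grip":1,"delta_pos":[0.035,0,0],"rotation":[0,0,0]},{"grip":1,"delta_pos":[0.035,0,0],"rotation":[0,0,0]},{"grip":1,"delta_pos":[0.035,0,0],"rotation":[0,0,0]}]' |grep -E "tool_pos|force|open"
python3 -m creep '[{"grip":1,"delta_pos":[0,0,0],"rotation":[0,0,0]},{"grip":1,"delta_pos":[0,0,-0.1],"rotation":[0,0,0]},{"grip":1,"delta_pos":[0,0,-0.5],"rotation":[0,0,0]},{"grip":1,"delta_pos":[0,0,-1],"rotation":[0,0,0]},{"grip":1,"delta_pos":[0,0,-1],"rotation":[0,0,0]}]' |grep -E "tool_pos|force|open"
python3 -c "
from h import *
import pickle
st();s=snap('wrist','w6.png');pickle.dump(s,open('w6.pkl','wb'))
h=cv2.cvtColor(s['color'],cv2.COLOR_RGB2HSV);m=((h[...,0]>20)&(h[...,0]<36)&(h[...,1]>140)).astype(np.uint8);m[240:]=0
c=max(cv2.findContours(m,cv2.RETR_EXTERNAL,cv2.CHAIN_APPROX_NONE)[0],key=len).reshape(-1,2)
print(c.min(0),c.max(0))
for x in range(c[:,0].min()+5,c[:,0].max()-2,15): print(x,np.nonzero(m[:,x])[0].min(),end=' ; ')
o=ctrl.get_obs();R=Ro.from_euler('xyz',o['orientation'],degrees=True)
# nominal: tool->scoop : side wall top outer corners
f=lambda p:o['tool_pos']+R.apply(np.array([-p[1],p[0]+.054,.098+.003-p[2]]))
for p in([.045,-.04,.034],[-.045,-.04,.034],[-.045,-.04,.045],[.045,-.04,0]): print(p,proj(s,f(p)).round(1))
"
```

```text
tool_pos: [0.5719, 0.0082, 0.1062]
force: [-0.4, -0.1, 4.4]
opening: 0.0178
gripper_force: 30.0
tool_pos: [0.575, 0.0086, 0.2131]
force: [0.6, 0.4, -1.5]
opening: 0.0182
gripper_force: 30.0
9.15 [0.575  0.0086 0.2131] [-1.7936e+02 -8.0000e-02 -7.4450e+01] [ 0.6  0.4 -1.5] 0.018154394750778197 29.991051256656647 [ 20.4  12.3 -15.7   0.1 -61.3  -4.9]
[262 158] [368 239]
267 158 ; 282 158 ; 297 158 ; 312 158 ; 327 158 ; 342 158 ; 357 158 ; [0.045, -0.04, 0.034] [[388.4 165.7]]
[-0.045, -0.04, 0.034] [[266.8 165.3]]
[-0.045, -0.04, 0.045] [[267.5 168.5]]
[0.045, -0.04, 0] [[370.3 157.5]]
```

View pics/w6.png

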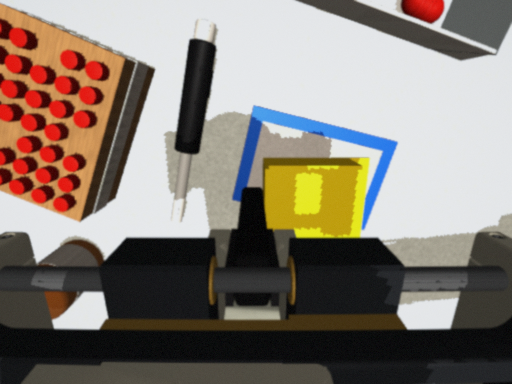

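```bash
python3 -m creep '[{"grip":1,"delta_pos":[0.3,-0.02,0],"rotation":[0,0,0.08]},{"grip":1,"delta_pos":[0.6,-0.04,0],"rotation":[0,0,0.16]},{"grip":1,"delta_pos":[0.9,-0.06,0],"rotation":[0,0,0.189]},{"grip":1,"delta_pos":[0.9,-0.06,0],"rotation":[0,0,0.189]}]' |grep -E "tool_pos|force|open"
python3 -m creep '[{"grip":1,"delta_pos":[0.3,-0.1,0],"rotation":[0,0,0]},{"grip":1,"delta_pos":[0.6,-0.2,0],"rotation":[0,0,0]},{"grip":1,"delta_pos":[0.79,-0.3,0],"rotation":[0,0,0]}]' |grep -E "tool_pos|force|open"
python3 -m creep '[{"grip":1,"delta_pos":[0.3,-0.1,0],"rotation":[0,0,0]},{"grip":1,"delta_pos":[0.6,-0.2,0],"rotation":[0,0,0]},{"grip":1,"delta_pos":[0.79,-0.3,0],"rotation":[0,0,0]},{"grip":1,"delta_pos":[0.79,-0.3,0],"rotation":[0,0,0]},{"grip":1,"delta_pos":[0.79,-0.3,0],"rotation":[0,0,0]}]' |grep -E "tool_pos|force|open"
python3 -c "
from h import *
st();go([.661,-.236,.107],[180,0,-91.45])
s=snap('wrist','w7.png')"
```

```text
tool_pos: [0.6011, -0.0796, 0.2042]
force: [-0.1, 0.0, -2.1]
opening: 0.0179
gripper_force: 30.0
tool_pos: [0.6286, -0.158, 0.2046]
force: [0.0, 0.4, -1.9]
opening: 0.018
gripper_force: 30.0
tool_pos: [0.6563, -0.2364, 0.2042]
force: [-0.9, 0.6, -1.5]
opening: 0.0177
gripper_force: 30.0
10.4 [ 0.6563 -0.2364  0.2042] [ 1.7987e+02  4.0000e-02 -9.1570e+01] [-0.9  0.6 -1.5] 0.017676222445353135 29.9910369515419 [ -3.9  24.3   0.5  -0.  -66.4   2.3]
dp [-0.005 -0.049  0.972] rot [ 0.001  0.    -0.001]
```

View pics/w7.png

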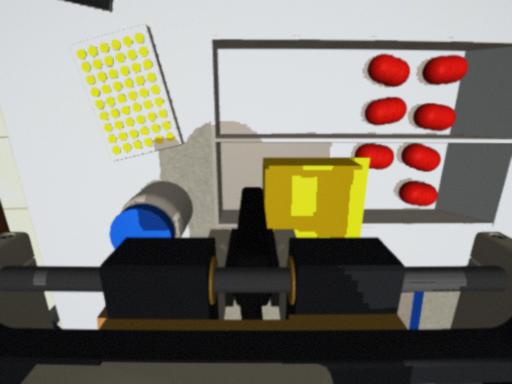

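```bash
python3 -m creep '[{"grip":1,"delta_pos":[-0.005,-0.05,0.2],"rotation":[0,0,0]},{"grip":1,"delta_pos":[-0.005,-0.05,0.5],"rotation":[0,0,0]},{"grip":1,"delta_pos":[-0.005,-0.05,0.75],"rotation":[0,0,0]},{"grip":1,"delta_pos":[-0.005,-0.05,0.94],"rotation":[0,0,0]},{"grip":1,"delta_pos":[-0.005,-0.05,0.94],"rotation":[0,0,0]}]' |grep -E "tool_pos|force|orien"
python3 -m creep '[{"grip":1,"delta_pos":[0,0,0.03],"rotation":[0,0,0]},{"grip":1,"delta_pos":[0,0,0.03],"rotation":[0,0,0]}]' |grep -E "tool_pos|force|orien"
python3 -m creep '[{"grip":1,"delta_pos":[0,0,0.015],"rotation":[0,0,0]},{"grip":1,"delta_pos":[0,0,0.015],"rotation":[0,0,0]}]' |grep -E "tool_pos|force|orien"
python3 -m creep '[{"grip":1,"delta_pos":[0,0,0.015],"rotation":[0,0,0]},{"grip":1,"delta_pos":[0,0,0.015],"rotation":[0,0,0]}]' |grep -E "tool_pos|force|orien"
```

```text
tool_pos: [0.6598, -0.2345, 0.1084]
orientation: [179.7, 0.1, -91.5]
force: [-0.6, 0.5, -1.1]
gripper_force: 30.0
tool_pos: [0.6627, -0.2357, 0.1098]
orientation: [-179.9, -0.0, -91.5]
force: [0.1, 0.1, 0.4]
gripper_force: 30.0
tool_pos: [0.6624, -0.2362, 0.1079]
orientation: [-179.9, -0.0, -91.5]
force: [-0.4, -0.7, -1.2]
gripper_force: 30.0
tool_pos: [0.6625, -0.2363, 0.1062]
orientation: [-179.9, -0.0, -91.5]
force: [0.5, 0.9, 1.6]
gripper_force: 30.0
```

```bash
python3 -m creep '[{"grip":1,"delta_pos":[0,0,0.015],"rotation":[0,0,0]},{"grip":1,"delta_pos":[0,0,0.015],"rotation":[0,0,0]}]' |grep -E "tool_pos|force: \["
python3 -m creep '[{"grip":1,"delta_pos":[0,0,0.01],"rotation":[0,0,0]},{"grip":1,"delta_pos":[0,0,0.01],"rotation":[0,0,0]}]' |grep -E "tool_pos|force: \["
python3 -m creep '[{"grip":1,"delta_pos":[0,0,0.0],"rotation":[0,0,0]},{"grip":1,"delta_pos":[0,0,0],"rotation":[0,0,0]}]' |grep -E "tool_pos|force: \["
```

```text
tool_pos: [0.6626, -0.2363, 0.1062]
force: [-3.2, 2.4, 10.8]
tool_pos: [0.6626, -0.2363, 0.1062]
force: [-5.2, 2.6, 16.4]
tool_pos: [0.6625, -0.2364, 0.1061]
force: [-4.9, 3.9, 16.0]
```

```bash
python3 -m creep '[{"grip":1,"delta_pos":[0,0.1,-0.01],"rotation":[0,0,0]},{"grip":1,"delta_pos":[0,0.25,-0.01],"rotation":[0,0,0]},{"grip":1,"delta_pos":[0,0.4,-0.01],"rotation":[0,0,0]},{"grip":1,"delta_pos":[0,0.55,-0.01],"rotation":[0,0,0]},{"grip":1,"delta_pos":[0,0.7,-0.01],"rotation":[0,0,0]}]' |grep -E "tool_pos|force: \["
python3 -m creep '[{"grip":1,"delta_pos":[0,0.12,0],"rotation":[0,0,0]},{"grip":1,"delta_pos":[0,0.24,0],"rotation":[0,0,0]},{"grip":1,"delta_pos":[0,0.36,0],"rotation":[0,0,0]},{"grip":1,"delta_pos":[0,0.48,0],"rotation":[0,0,0]},{"grip":1,"delta_pos":[0,0.58,0],"rotation":[0,0,0]}]' |grep -E "tool_pos|force: \[|orien"
python3 -c "
from h import *
st();s=snap('wrist','w8.png')"
```

```text
tool_pos: [0.5947, -0.235, 0.1066]
force: [5.9, -0.6, 7.8]
tool_pos: [0.5371, -0.2335, 0.1067]
orientation: [-179.6, -0.1, -91.5]
force: [4.8, -0.5, 7.8]
13.15 [ 0.5371 -0.2335  0.1067] [-1.7957e+02 -1.0000e-01 -9.1450e+01] [ 4.8 -0.5  7.8] 0.017768740450187635 29.994569420814514 [ -4.3  19.4 -21.5   0.1 -48.6   2.8]
```

View pics/w8.png

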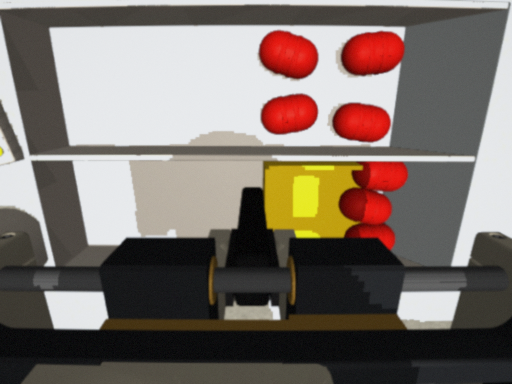

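```bash
cat > look.py <<'E'
from h import *
def scoopframe(X):
    o=ctrl.get_obs();R=Ro.from_euler('xyz',o['orientation'],degrees=True)
    q=R.inv().apply(X-np.array(o['tool_pos'])); return np.c_[q[:,1]-.054,q[:,0],.101-q[:,2]]
def trayframe(X):
    th=np.radians(-1.45);d=X[:,:2]-[.5458,-.2802];return np.c_[d[:,0]*np.cos(th)+d[:,1]*np.sin(th),-d[:,0]*np.sin(th)+d[:,1]*np.cos(th)]
def reds(n,z,box=None):
    s=snap(n);h=cv2.cvtColor(s['color'],cv2.COLOR_RGB2HSV)
    m=(((h[...,0]<8)|(h[...,0]>172))&(h[...,1]>140)&(h[...,2]>45)).astype(np.uint8)
    if box is not None:
        k=np.zeros_like(m);k[box[1]:box[3],box[0]:box[2]]=1;m&=k
    N,l,S,C=cv2.connectedComponentsWithStats(m)
    for i in range(1,N):
        if S[i,4]>12:
            X=onplane(s,[C[i]],z);print(n,C[i].round(0),'area',S[i,4],'bb',S[i,:4],'tray',trayframe(X).round(3)[0],'scoop',scoopframe(X).round(3)[0][:2])
E
python3 -m creep '[{"grip":1,"delta_pos":[0,0.05,0],"rotation":[0,0,0]},{"grip":1,"delta_pos":[0,0.1,0],"rotation":[0,0,0]},{"grip":1,"delta_pos":[0,0.13,0],"rotation":[0,0,0]},{"grip":1,"delta_pos":[0,0.14,0],"rotation":[0,0,0]},{"grip":1,"delta_pos":[0,0.14,0],"rotation":[0,0,0]}]' |grep -E "tool_pos|force: \[|orien"
python3 -c "
from look import *
st();reds('wrist',.02);reds('top',.02,(290,170,390,300))"
```

```text
tool_pos: [0.5238, -0.2331, 0.1068]
orientation: [-179.5, -0.1, -91.4]
force: [5.3, -1.2, 7.3]
13.7 [ 0.5238 -0.2331  0.1068] [-1.7954e+02 -1.0000e-01 -9.1440e+01] [ 5.3 -1.2  7.3] 0.017703640515367835 29.99550461769104 [ -4.4  18.4 -23.1   0.1 -48.    2.9]
wrist [270.  54.] area 2077 bb [241  31  58  47] tray [-0.035 -0.07 ] scoop [-0.042  0.117]
wrist [354.  53.] area 2139 bb [324  31  62  44] tray [-0.095 -0.072] scoop [0.019 0.118]
wrist [272. 113.] area 1730 bb [245  94  55  40] tray [-0.037 -0.029] scoop [-0.039  0.076]
wrist [344. 122.] area 1733 bb [316 103  57  39] tray [-0.092 -0.023] scoop [0.016 0.07 ]
wrist [371. 199.] area 3796 bb [335 162  76  83] tray [-0.12   0.038] scoop [0.044 0.008]
top [345. 252.] area 26 bb [343 250   5   6] tray [-0.084 -0.025] scoop [0.007 0.071]
top [360. 257.] area 93 bb [356 251   9  13] tray [-0.095 -0.069] scoop [0.019 0.115]
top [320. 265.] area 207 bb [307 256  29  17] tray [-0.124  0.049] scoop [ 0.047 -0.003]
```

```bash
python3 -m creep '[{"grip":1,"delta_pos":[0,0.01,-0.03],"rotation":[-0.04,0,0]},{"grip":1,"delta_pos":[0,0.027,-0.055],"rotation":[-0.083,0,0]},{"grip":1,"delta_pos":[0,0.05,-0.07],"rotation":[-0.125,0,0]},{"grip":1,"delta_pos":[0,0.073,-0.08],"rotation":[-0.167,0,0]},{"grip":1,"delta_pos":[0,0.073,-0.08],"rotation":[-0.167,0,0]}]' |grep -E "tool_pos|force: \[|orien"
python3 -c "
from look import *
st();reds('wrist',.03);reds('top',.02,(290,170,390,300))"
```

```text
tool_pos: [0.5144, -0.2325, 0.1118]
orientation: [164.9, -0.0, -91.5]
force: [3.4, 0.1, 5.9]
14.3 [ 0.5144 -0.2325  0.1118] [ 1.6491e+02 -4.0000e-02 -9.1480e+01] [3.4 0.1 5.9] 0.01798893246812375 30.001394748687744 [ -4.   25.4 -13.2   0.8 -66.5   2.1]
wrist [221.  54.] area 2034 bb [193  30  58  48] tray [-0.032 -0.069] scoop [-0.076  0.116]
wrist [299.  56.] area 1723 bb [272  37  54  39] tray [-0.09 -0.07] scoop [-0.02   0.117]
wrist [226. 113.] area 1688 bb [199  94  55  39] tray [-0.035 -0.03 ] scoop [-0.074  0.076]
wrist [293. 120.] area 1428 bb [268 102  51  36] tray [-0.087 -0.024] scoop [-0.022  0.071]
wrist [370. 196.] area 3805 bb [336 154  75  90] tray [-0.168  0.046] scoop [0.055 0.001]
top [360. 237.] area 90 bb [355 231  10  12] tray [-0.035 -0.068] scoop [-0.075  0.114]
top [348. 237.] area 36 bb [345 232   5  11] tray [-0.04  -0.032] scoop [-0.071  0.079]
top [360. 257.] area 95 bb [356 251  10  13] tray [-0.096 -0.069] scoop [-0.017  0.116]
top [322. 274.] area 303 bb [307 267  31  16] tray [-0.149  0.042] scoop [0.034 0.005]
```

```bash
python3 -c "
from h import *
s=snap('wrist');t=snap('top')
A=cv2.resize(s['color'][140:260,240:440,::-1],None,fx=3,fy=3);B=cv2.resize(t['color'][220:295,290:385,::-1],None,fx=3,fy=3)
B=cv2.copyMakeBorder(B,0,0,0,600-B.shape[1],cv2.BORDER_CONSTANT)
cv2.imwrite('pics/e.png',np.vstack([A,B]))"
```

```text
(no output)
```

View pics/e.png

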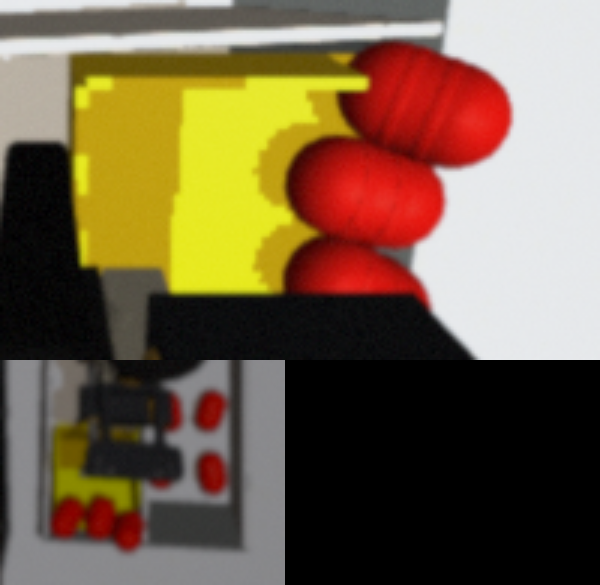

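```bash
python3 -m creep '[{"grip":1,"delta_pos":[0,-0.06,0.03],"rotation":[0.08,0,0]},{"grip":1,"delta_pos":[0,-0.16,0.03],"rotation":[0.167,0,0]},{"grip":1,"delta_pos":[0,-0.33,-0.007],"rotation":[0.167,0,0]},{"grip":1,"delta_pos":[0,-0.33,-0.007],"rotation":[0.167,0,0]}]' |grep -E "tool_pos|force: \[|orien"
python3 -c "
from look import *
reds('wrist',.02,(300,145,480,260))"
python3 -m creep '[{"grip":1,"delta_pos":[0,0.06,0],"rotation":[0,0,0]},{"grip":1,"delta_pos":[0,0.12,0],"rotation":[0,0,0]},{"grip":1,"delta_pos":[0,0.18,0],"rotation":[0,0,0]},{"grip":1,"delta_pos":[0,0.25,0],"rotation":[0,0,0]},{"grip":1,"delta_pos":[0,0.25,0],"rotation":[0,0,0]}]' |grep -E "tool_pos|force: \[|orien"
python3 -c "
from look import *
reds('wrist',.02,(300,145,480,260))"
```

```text
tool_pos: [0.5443, -0.2332, 0.1049]
orientation: [-179.9, 0.0, -91.5]
force: [0.7, -0.0, -1.2]
wrist [386. 209.] area 3723 bb [353 161  66  99] tray [-0.114  0.047] scoop [ 0.057 -0.   ]
tool_pos: [0.5212, -0.2329, 0.1053]
orientation: [-179.7, -0.1, -91.5]
force: [5.4, -4.4, 2.7]
wrist [364. 205.] area 3321 bb [334 162  63  95] tray [-0.118  0.043] scoop [0.038 0.003]
```

```bash
python3 -m creep '[{"grip":1,"delta_pos":[-0.03,-0.3,0],"rotation":[0,0,0]},{"grip":1,"delta_pos":[-0.03,-0.3,0],"rotation":[0,0,0]},{"grip":1,"delta_pos":[-0.03,-0.1,0],"rotation":[0,0,0]},{"grip":1,"delta_pos":[-0.03,0.02,0],"rotation":[0,0,0]},{"grip":1,"delta_pos":[-0.03,0.02,0],"rotation":[0,0,0]}]' |grep -E "tool_pos|force: \[|orien"
python3 -c "
from look import *
reds('wrist',.02,(300,145,480,260))"
python3 -m creep '[{"grip":1,"delta_pos":[0,-0.3,0],"rotation":[0,0,0]},{"grip":1,"delta_pos":[0,-0.3,0],"rotation":[0,0,0]},{"grip":1,"delta_pos":[0,-0.1,0],"rotation":[0,0,0]},{"grip":1,"delta_pos":[0,0.02,0],"rotation":[0,0,0]},{"grip":1,"delta_pos":[0,0.02,0],"rotation":[0,0,0]}]' |grep -E "tool_pos|force: \[|orien"
python3 -c "
from look import *
reds('wrist',.02,(300,145,480,260));cv2.imwrite('pics/f.png',cv2.resize(snap('wrist')['color'][140:260,240:440,::-1],None,fx=3,fy=3))"
```

```text
tool_pos: [0.5202, -0.23, 0.1062]
orientation: [-179.6, -0.1, -91.5]
force: [5.8, -1.7, 8.8]
wrist [376. 196.] area 3624 bb [344 158  68  82] tray [-0.128  0.039] scoop [0.048 0.011]
tool_pos: [0.5191, -0.2298, 0.1071]
orientation: [-179.5, -0.1, -91.4]
force: [6.9, 0.9, 15.5]
wrist [375. 199.] area 3952 bb [334 157  76  90] tray [-0.129  0.042] scoop [0.048 0.008]
```

```bash
cat >> look.py <<'E'
def pills(z=.022,box=(300,145,480,245)):
    s=snap('wrist');c=s['color'][box[1]:box[3],box[0]:box[2]];h=cv2.cvtColor(c,cv2.COLOR_RGB2HSV)
    m=(((h[...,0]<8)|(h[...,0]>172))&(h[...,1]>140)&(h[...,2]>45)).astype(np.uint8)
    D=cv2.distanceTransform(np.pad(m,1),cv2.DIST_L2,5)[1:-1,1:-1]
    N,l,S,C=cv2.connectedComponentsWithStats((D>8.5).astype(np.uint8))
    for i in range(1,N):
        p=C[i]+[box[0],box[1]];X=onplane(s,[p],z);print('core',p.round(0),S[i,2:5],'tray',trayframe(X).round(3)[0],'scoop',scoopframe(X).round(3)[0][:2])
E
python3 -c "
from look import *
pills()"
python3 -m creep '[{"grip":1,"delta_pos":[0.03,-0.05,0],"rotation":[0,0,0]},{"grip":1,"delta_pos":[0.03,-0.1,0],"rotation":[0,0,0]},{"grip":1,"delta_pos":[0.03,-0.15,0],"rotation":[0,0,0]},{"grip":1,"delta_pos":[0.03,-0.2,0],"rotation":[0,0,0]},{"grip":1,"delta_pos":[0.03,-0.25,0],"rotation":[0,0,0]}]' |grep -E "tool_pos|force: \[|orien"
python3 -c "
from look import *
pills()"
python3 -m creep '[{"grip":1,"delta_pos":[0,0.25,0],"rotation":[0,0,0]},{"grip":1,"delta_pos":[0,0.25,0],"rotation":[0,0,0]},{"grip":1,"delta_pos":[0,0.25,0],"rotation":[0,0,0]}]' |grep -E "tool_pos|force: \[|orien"
python3 -c "
from look import *
pills()"
```

```text
core [375. 197.] [  56   66 1509] tray [-0.127  0.039] scoop [0.046 0.01 ]
tool_pos: [0.5369, -0.2332, 0.104]
orientation: [179.6, 0.0, -91.6]
force: [-9.6, 0.0, 14.7]
core [398. 176.] [ 41  15 502] tray [-0.127  0.019] scoop [0.063 0.028]
core [381. 213.] [ 39  38 830] tray [-0.117  0.05 ] scoop [ 0.053 -0.004]
tool_pos: [0.5193, -0.2328, 0.1062]
orientation: [-179.6, -0.1, -91.4]
force: [8.2, -1.1, 8.9]
core [376. 197.] [  50   61 1334] tray [-0.128  0.036] scoop [0.047 0.01 ]
```

```bash
python3 -m creep '[{"grip":1,"delta_pos":[-0.02,-0.15,0],"rotation":[0,0,0]},{"grip":1,"delta_pos":[-0.04,-0.3,0],"rotation":[0,0,0]},{"grip":1,"delta_pos":[-0.06,-0.35,0],"rotation":[0,0,0]},{"grip":1,"delta_pos":[-0.06,-0.35,0],"rotation":[0,0,0]}]' |grep -E "tool_pos|force: \[|orien"
python3 -m creep '[{"grip":1,"delta_pos":[0,0.08,0],"rotation":[0,0,0]},{"grip":1,"delta_pos":[0,0.16,0],"rotation":[0,0,0]},{"grip":1,"delta_pos":[0,0.24,0],"rotation":[0,0,0]},{"grip":1,"delta_pos":[0,0.32,0],"rotation":[0,0,0]},{"grip":1,"delta_pos":[0,0.34,0],"rotation":[0,0,0]}]' |grep -E "tool_pos|force: \[|orien"
python3 -c "
from look import *
pills();reds('wrist',.02,(300,145,480,260));cv2.imwrite('pics/f.png',cv2.resize(snap('wrist')['color'][140:260,240:440,::-1],None,fx=3,fy=3))"
```

```text
tool_pos: [0.5474, -0.2288, 0.1036]
orientation: [179.4, -0.1, -91.5]
force: [-10.0, -8.3, 15.0]
tool_pos: [0.5204, -0.2278, 0.1051]
orientation: [-179.7, -0.1, -91.5]
force: [10.8, -8.8, 0.1]
core [378. 196.] [  53   68 1733] tray [-0.128  0.04 ] scoop [0.048 0.012]
wrist [375. 198.] area 4162 bb [337 155  75  94] tray [-0.127  0.042] scoop [0.047 0.009]
```

```bash
cat >> look.py <<'E'
def prof(rows=range(152,246,6),x0=255):
    s=snap('wrist');h=cv2.cvtColor(s['color'],cv2.COLOR_RGB2HSV)
    m=((h[...,0]<8)|(h[...,0]>172))&(h[...,1]>140)&(h[...,2]>45)
    print(' '.join(f"{r}:{x.min()+x0}-{x.max()+x0}" for r in rows for x in [np.nonzero(m[r,x0:480])[0]] if len(x)))
E
python3 -c "
from look import *
prof()"
```

```text
158:359-392 164:364-402 170:363-408 176:357-410 182:363-409 188:344-407 194:340-399 200:338-389 206:340-392 212:344-392 218:346-389 224:336-380 230:333-381 236:333-384 242:381-384
```

```bash
python3 -m creep '[{"grip":1,"delta_pos":[0.01,-0.07,-0.02],"rotation":[-0.044,0,0]},{"grip":1,"delta_pos":[0.02,-0.14,-0.03],"rotation":[-0.089,0,0]},{"grip":1,"delta_pos":[0.03,-0.21,-0.04],"rotation":[-0.133,0,0]},{"grip":1,"delta_pos":[0.04,-0.28,-0.05],"rotation":[-0.178,0,0]},{"grip":1,"delta_pos":[0.04,-0.35,-0.07],"rotation":[-0.222,0,0]}]' |grep -E "tool_pos|force: \[|orien"
python3 -c "
from look import *
prof();reds('wrist',.03,(260,145,480,260))"
```

```text
tool_pos: [0.5513, -0.2309, 0.1096]
orientation: [159.6, 0.0, -91.6]
force: [-0.4, 0.1, -1.7]
152:378-398 158:373-403 164:372-405 170:371-404 176:371-400 182:374-391 188:353-364 194:343-385 200:340-391 206:340-392 212:343-392 218:350-388 224:343-379 230:339-385 236:339-388 242:381-388
wrist [387. 165.] area 998 bb [370 147  35  37] tray [-0.162  0.022] scoop [0.076 0.028]
wrist [364. 214.] area 2344 bb [337 187  56  60] tray [-0.142  0.07 ] scoop [ 0.057 -0.021]
```

```bash
python3 -m creep '[{"grip":1,"delta_pos":[0,0,-0.06],"rotation":[-0.04,0,0]},{"grip":1,"delta_pos":[0,-0.01,-0.12],"rotation":[-0.09,0,0]},{"grip":1,"delta_pos":[0,-0.02,-0.17],"rotation":[-0.133,0,0]},{"grip":1,"delta_pos":[0,-0.03,-0.22],"rotation":[-0.178,0,0]},{"grip":1,"delta_pos":[0,-0.04,-0.26],"rotation":[-0.222,0,0]}]' |grep -E "tool_pos|force: \[|orien"
python3 -m creep '[{"grip":1,"delta_pos":[0,0,-0.1],"rotation":[0,0,0]},{"grip":1,"delta_pos":[0,0,-0.2],"rotation":[0,0,0]},{"grip":1,"delta_pos":[0,0,-0.2],"rotation":[0,0,0]}]' |grep -E "tool_pos|force: \[|orien"
python3 -c "
from look import *
prof();reds('wrist',.03,(260,145,480,260))"
```

```text
tool_pos: [0.5641, -0.2312, 0.1334]
orientation: [139.8, 0.0, -91.5]
force: [0.5, 0.2, -2.0]
tool_pos: [0.5786, -0.2321, 0.1508]
orientation: [140.3, -0.0, -91.5]
force: [2.4, 0.3, -3.3]
152:255-259 158:255-257 182:281-291 188:273-299 194:271-302 200:271-303 206:271-302 212:274-297 218:280-290 224:271-306 230:294-311 236:296-312
wrist [288. 206.] area 1528 bb [270 178  39  61] tray [-0.126  0.087] scoop [-0.011 -0.037]
```

```bash
python3 -m creep '[{"grip":1,"delta_pos":[0,0.16,-0.2],"rotation":[0.05,0,0]},{"grip":1,"delta_pos":[0,0.32,-0.38],"rotation":[0.11,0,0]},{"grip":1,"delta_pos":[0,0.5,-0.57],"rotation":[0.16,0,0]},{"grip":1,"delta_pos":[0,0.64,-0.76],"rotation":[0.2,0,0]},{"grip":1,"delta_pos":[0,0.64,-0.76],"rotation":[0.222,0,0]}]' |grep -E "tool_pos|orien"
python3 -m creep '[{"grip":1,"delta_pos":[-0.15,0.01,0],"rotation":[0,0,0]},{"grip":1,"delta_pos":[-0.4,0.02,0],"rotation":[0,0,0]},{"grip":1,"delta_pos":[-0.7,0.04,0.01],"rotation":[0,0,0]},{"grip":1,"delta_pos":[-1,0.06,0.02],"rotation":[0,0,0]}]' |grep -E "tool_pos|orien"
python3 -m creep '[{"grip":1,"delta_pos":[-0.3,0.02,0],"rotation":[0,0,0]},{"grip":1,"delta_pos":[-0.6,0.04,0.01],"rotation":[0,0,0]},{"grip":1,"delta_pos":[-1,0.06,0.02],"rotation":[0,0,0]}]' |grep -E "tool_pos|orien"
python3 -c "
from look import *
prof(x0=255);go([.5585,.1926,.25],[160,0,-150]);st()"
```

```text
tool_pos: [0.5777, -0.2326, 0.2548]
orientation: [160.7, -0.1, -91.5]
tool_pos: [0.5724, -0.1303, 0.2487]
orientation: [159.9, 0.0, -91.6]
tool_pos: [0.5686, -0.0306, 0.2489]
orientation: [159.9, -0.0, -91.6]
176:271-300 182:271-302 188:271-301 194:271-300 200:271-300 206:270-298 212:274-293 218:280-286 224:271-298 230:294-302 236:296-302
dp [-2.172  0.149  0.046] rot [ 0.001 -0.222  0.612]
21.45 [ 0.5688 -0.0249  0.2488] [ 1.5997e+02  1.2000e-01 -9.1410e+01] [-0.4  2.3 -1.4] 0.017721571780433928 30.000344216823578 [ 13.7  22.8   3.4  -5.2 -90.  -14.2]
```

```bash
python3 -m creep '[{"grip":1,"delta_pos":[-0.3,0.02,0],"rotation":[0,-0.025,0.06]},{"grip":1,"delta_pos":[-0.6,0.04,0.01],"rotation":[0,-0.05,0.14]},{"grip":1,"delta_pos":[-1,0.06,0.02],"rotation":[0,-0.08,0.22]},{"grip":1,"delta_pos":[-1,0.06,0.02],"rotation":[0,-0.111,0.306]}]' |grep -E "tool_pos|orien"
python3 -c "
from look import *
prof(x0=255);go([.5585,.1926,.25],[160,0,-150])"
```

```text
tool_pos: [0.5651, 0.073, 0.2488]
orientation: [159.9, -0.0, -120.9]
176:272-300 182:271-302 188:271-302 194:271-301 200:271-301 206:270-300 212:273-370 218:279-373 224:273-372 230:294-365 236:296-305
dp [-1.007  0.653  0.232] rot [ 0.    -0.109  0.297]
```

```bash
python3 -m creep '[{"grip":1,"delta_pos":[-0.25,0.16,0.06],"rotation":[0,-0.025,0.06]},{"grip":1,"delta_pos":[-0.5,0.32,0.11],"rotation":[0,-0.05,0.14]},{"grip":1,"delta_pos":[-0.75,0.48,0.17],"rotation":[0,-0.08,0.22]},{"grip":1,"delta_pos":[-1,0.65,0.23],"rotation":[0,-0.11,0.297]},{"grip":1,"delta_pos":[-1,0.65,0.23],"rotation":[0,-0.11,0.297]}]' |grep -E "tool_pos|orien"
python3 -c "
from look import *
H=np.array([.4795,.3296,0]);m=np.array([-.5,.8660,0])
st()
for th,a,z in((0,-.129,.266),(-25,-.077,.283),(-50,-.016,.271)): go(H+a*m+[0,0,z],[180+th*-1,0,-150])"
```

```text
tool_pos: [0.5564, 0.1918, 0.2503]
orientation: [159.9, 0.2, -149.3]
22.4 [0.5564 0.1918 0.2503] [ 159.94    0.16 -149.3 ] [ 0.2 -0.6 -1.2] 0.017675968818499307 30.000711679458618 [ 24.7  16.4   0.6 -20.5 -77.  -78.8]
dp [-0.027  0.324 -0.049] rot [0.223 0.    0.008]
dp [-0.033  0.871 -0.03 ] rot [0.501 0.002 0.008]
dp [-0.041  1.403  0.291] rot [0.778 0.004 0.008]
```

```bash
python3 -m creep '[{"grip":1,"delta_pos":[-0.01,0.15,-0.03],"rotation":[0.08,0,0]},{"grip":1,"delta_pos":[-0.02,0.28,-0.05],"rotation":[0.17,0,0]},{"grip":1,"delta_pos":[-0.02,0.45,-0.05],"rotation":[0.26,0,0]},{"grip":1,"delta_pos":[-0.03,0.62,-0.04],"rotation":[0.35,0,0]},{"grip":1,"delta_pos":[-0.03,0.8,-0.03],"rotation":[0.44,0,0]}]' |grep -E "tool_pos|orien"
python3 -c "
from look import *
H=np.array([.4795,.3296,0]);m=np.array([-.5,.8660,0])
st()
for th,a,z in((-40,-.04,.27),(-55,-.004,.268)): go(H+a*m+[0,0,z],[180+th*-1,0,-150])"
```

```text
tool_pos: [0.5225, 0.2552, 0.2816]
orientation: [-160.0, 0.2, -149.1]
22.9 [0.5225 0.2552 0.2816] [-160.03    0.22 -149.09] [ 1.2 -0.4 -2. ] 0.018052027661374287 29.993282854557037 [  56.1   11.4  -18.    19.3  -70.3 -123.4]
dp [-0.007  0.471 -0.047] rot [0.223 0.007 0.008]
dp [-0.012  0.816 -0.152] rot [0.389 0.008 0.007]
```

```bash
python3 -m creep '[{"grip":1,"delta_pos":[0,0.2,-0.03],"rotation":[0.09,0,0]},{"grip":1,"delta_pos":[-0.01,0.4,-0.04],"rotation":[0.18,0,0]},{"grip":1,"delta_pos":[-0.01,0.6,-0.09],"rotation":[0.27,0,0]},{"grip":1,"delta_pos":[-0.01,0.82,-0.15],"rotation":[0.36,0,0]},{"grip":1,"delta_pos":[-0.01,0.82,-0.15],"rotation":[0.42,0,0]}]' |grep -E "tool_pos|orien|force: \["
python3 -m creep '[{"grip":1,"delta_pos":[0,0,0],"rotation":[0.05,0,0]},{"grip":1,"delta_pos":[0,0,0],"rotation":[0.1,0,0]},{"grip":1,"delta_pos":[0,0,0],"rotation":[0.1,0,0]},{"grip":1,"delta_pos":[0,0,0],"rotation":[0.1,0,0]}]' |grep -E "tool_pos|orien|force: \["
python3 -c "
from look import *
st();prof(x0=255);reds('top',.08,(70,190,200,290));reds('scene',.08,(280,100,350,165))"
```

```text
tool_pos: [0.4808, 0.3291, 0.2663]
orientation: [-122.1, -0.0, -148.9]
force: [-0.0, 0.1, -0.5]
tool_pos: [0.4818, 0.3262, 0.2664]
orientation: [-113.6, -0.0, -149.3]
force: [0.4, -0.3, -0.5]
23.8 [0.4818 0.3262 0.2664] [-113.64   -0.   -149.28] [ 0.4 -0.3 -0.5] 0.01785805855651981 29.999170303344727 [  74.7   30.1  -25.4   41.2  -91.7 -155.9]
182:255-258 224:412-434 230:408-439 236:408-443 242:410-447
top [104. 247.] area 86 bb [ 99 242  10  11] tray [-0.1   0.66] scoop [ 0.141 -0.011]
top [168. 254.] area 59 bb [164 250   9   9] tray [-0.111  0.481] scoop [0.082 0.093]
scene [325. 135.] area 41 bb [321 131   8   8] tray [-0.087  0.661] scoop [ 0.139 -0.022]
```

```bash
python3 -m creep '[{"grip":1,"delta_pos":[0,-0.1,0.15],"rotation":[-0.09,0,0]},{"grip":1,"delta_pos":[0,-0.25,0.4],"rotation":[-0.18,0,0]},{"grip":1,"delta_pos":[0,-0.45,0.65],"rotation":[-0.27,0,0]},{"grip":1,"delta_pos":[0,-0.59,0.83],"rotation":[-0.36,0,0]},{"grip":1,"delta_pos":[0,-0.59,0.83],"rotation":[-0.45,0,0]}]' |grep -E "tool_pos|orien|force: \["
python3 -c "
from look import *
go([.5585,.1926,.27],[180,0,-150]);reds('top',.08,(70,190,200,290));prof(x0=255);reds('top',.02,(290,170,390,300))"
```

```text
tool_pos: [0.5331, 0.2383, 0.2908]
orientation: [-154.5, 0.5, -149.4]
force: [1.0, -0.6, -2.2]
dp [ 0.016 -0.382  0.412] rot [-0.283  0.007  0.006]
top [105. 248.] area 42 bb [102 244   7   9] tray [-0.103  0.655] scoop [ 0.178 -0.004]
top [168. 254.] area 60 bb [164 250   9   9] tray [-0.111  0.481] scoop [0.047 0.096]
188:475-479 194:470-479 200:380-479 206:376-479 212:377-479 218:381-479 224:386-410 230:395-403
top [346. 236.] area 86 bb [342 231   8  12] tray [-0.037 -0.026] scoop [-0.348  0.301]
top [360. 237.] area 90 bb [355 231  10  12] tray [-0.036 -0.068] scoop [-0.381  0.321]
top [330. 246.] area 94 bb [325 240  11  12] tray [-0.066  0.021] scoop [-0.299  0.301]
top [344. 256.] area 87 bb [340 250   8  12] tray [-0.093 -0.02 ] scoop [-0.318  0.345]
top [360. 257.] area 96 bb [356 251  10  13] tray [-0.096 -0.069] scoop [-0.354  0.373]
```

```bash
python3 -m creep '[{"grip":1,"delta_pos":[0,-0.2,0.2],"rotation":[-0.09,0,0]},{"grip":1,"delta_pos":[0,-0.38,0.4],"rotation":[-0.18,0,0]},{"grip":1,"delta_pos":[0.02,-0.38,0.4],"rotation":[-0.283,0.007,0.006]},{"grip":1,"delta_pos":[0.02,-0.38,0.4],"rotation":[-0.283,0.007,0.006]}]' |grep -E "tool_pos|orien|force: \["
python3 -m creep '[{"grip":1,"delta_pos":[0.1,-0.4,0],"rotation":[0,0,-0.09]},{"grip":1,"delta_pos":[0.3,-0.9,0],"rotation":[0,0,-0.18]},{"grip":1,"delta_pos":[0.3,-0.9,0],"rotation":[0,0,-0.27]},{"grip":1,"delta_pos":[0.3,-0.9,0],"rotation":[0,0,-0.36]},{"grip":1,"delta_pos":[0.3,-0.9,0],"rotation":[0,0,-0.45]}]' |grep -E "tool_pos|orien|force: \["
python3 -c "
from look import *
go([.6625,-.236,.2],[180,0,-91.45]);reds('top',.08,(70,190,200,290))"
```

```text
tool_pos: [0.5579, 0.1935, 0.2684]
orientation: [-179.8, -0.4, -150.2]
force: [0.3, -1.6, -1.0]
tool_pos: [0.5756, 0.1016, 0.2682]
orientation: [-179.9, -0.8, -109.1]
force: [-0.2, -0.6, -1.1]
dp [ 2.894 -1.927  0.727] rot [ 0.    -0.009 -0.197]
top [125. 223.] area 119 bb [119 218  14  11] tray [-0.031  0.607] scoop [ 0.062 -0.202]
top [103. 245.] area 130 bb [ 98 239  11  14] tray [-0.096  0.662] scoop [ 0.139 -0.236]
top [168. 254.] area 57 bb [164 250   9   9] tray [-0.111  0.481] scoop [ 0.101 -0.058]
```

```bash
python3 -m creep '[{"grip":1,"delta_pos":[0.4,-0.25,0],"rotation":[0,-0.004,-0.09]},{"grip":1,"delta_pos":[0.8,-0.5,0],"rotation":[0,-0.009,-0.18]},{"grip":1,"delta_pos":[0.97,-0.64,0],"rotation":[0,-0.009,-0.197]},{"grip":1,"delta_pos":[0.97,-0.64,0],"rotation":[0,-0.009,-0.197]}]' |grep -E "tool_pos|orien|force: \["
python3 -m creep '[{"grip":1,"delta_pos":[0.45,-0.1,0.1],"rotation":[0,0,0]},{"grip":1,"delta_pos":[0.9,-0.2,0.2],"rotation":[0,0,0]}]' |grep -E "tool_pos|orien|force: \["
python3 -c "
from look import *
go([.6625,-.236,.12],[180,0,-91.45])"
```

```text
tool_pos: [0.6042, -0.0131, 0.2691]
orientation: [179.9, 0.0, -92.0]
force: [-0.6, -0.0, -2.4]
tool_pos: [0.6216, -0.1004, 0.2493]
orientation: [-180.0, 0.1, -91.7]
force: [0.4, 0.6, -1.1]
dp [ 1.346 -0.449  1.291] rot [-0.     0.001 -0.003]
```

```bash
python3 -m creep '[{"grip":1,"delta_pos":[0.35,-0.12,0.1],"rotation":[0,0,0]},{"grip":1,"delta_pos":[0.67,-0.24,0.2],"rotation":[0,0,0]}]' |grep -E "tool_pos|orien"
python3 -m creep '[{"grip":1,"delta_pos":[0.35,-0.12,0.1],"rotation":[0,0,0]},{"grip":1,"delta_pos":[0.67,-0.23,0.2],"rotation":[0,0,0]},{"grip":1,"delta_pos":[0.67,-0.23,0.4],"rotation":[0,0,0]},{"grip":1,"delta_pos":[0.67,-0.23,0.4],"rotation":[0,0,0]}]' |grep -E "tool_pos|orien"
python3 -c "
from look import *
go([.6625,-.236,.11],[180,0,-91.45])
s=snap('wrist')
h=cv2.cvtColor(s['color'],cv2.COLOR_RGB2HSV);m=((h[...,0]>20)&(h[...,0]<36)&(h[...,1]>140)).astype(np.uint8);m[240:]=0
c=max(cv2.findContours(m,cv2.RETR_EXTERNAL,cv2.CHAIN_APPROX_NONE)[0],key=len).reshape(-1,2);print(c.min(0),c.max(0))"
```

```text
tool_pos: [0.6433, -0.1693, 0.2284]
orientation: [179.9, 0.1, -91.9]
tool_pos: [0.6625, -0.2355, 0.1847]
orientation: [179.6, 0.2, -91.9]
dp [ 0.008 -0.005  0.747] rot [ 0.004  0.003 -0.005]
[261 158] [370 238]
```

```bash
python3 -m creep '[{"grip":1,"delta_pos":[0.02,0,0.2],"rotation":[0,0,0]},{"grip":1,"delta_pos":[0.035,0,0.45],"rotation":[0,0,-0.005]},{"grip":1,"delta_pos":[0.035,0,0.7],"rotation":[0,0,-0.005]},{"grip":1,"delta_pos":[0.035,0,0.77],"rotation":[0,0,-0.005]},{"grip":1,"delta_pos":[0.035,0,0.77],"rotation":[0,0,-0.005]}]' |grep -E "tool_pos|orien|force: \["
python3 -m creep '[{"grip":1,"delta_pos":[0,0,0.02],"rotation":[0,0,0]},{"grip":1,"delta_pos":[0,0,0.02],"rotation":[0,0,0]}]' |grep -E "tool_pos|force: \["
python3 -m creep '[{"grip":1,"delta_pos":[0,0,0.015],"rotation":[0,0,0]},{"grip":1,"delta_pos":[0,0,0.015],"rotation":[0,0,0]}]' |grep -E "tool_pos|force: \["
```

```text
tool_pos: [0.6643, -0.2382, 0.1121]
orientation: [180.0, 0.2, -91.2]
force: [-0.0, -0.1, -0.9]
tool_pos: [0.6653, -0.2392, 0.1118]
force: [0.1, 0.2, -1.3]
tool_pos: [0.6646, -0.2394, 0.1093]
force: [-0.5, 0.9, -0.6]
```

```bash
python3 -m creep '[{"grip":1,"delta_pos":[0,0,0.02],"rotation":[0,0,0]},{"grip":1,"delta_pos":[0,0,0.03],"rotation":[0,0,0]},{"grip":1,"delta_pos":[0,0,0.03],"rotation":[0,0,0]}]' |grep -E "tool_pos|force: \["
python3 -m creep '[{"grip":1,"delta_pos":[0,0,0.01],"rotation":[0,0,0]},{"grip":1,"delta_pos":[0,0,0.01],"rotation":[0,0,0]}]' |grep -E "tool_pos|force: \["
```

```text
tool_pos: [0.6643, -0.2394, 0.1054]
force: [0.9, 1.2, -0.8]
tool_pos: [0.6644, -0.2394, 0.1044]
force: [0.1, -0.8, -1.4]
```

```bash
python3 -m creep '[{"grip":1,"delta_pos":[0,0.1,0.01],"rotation":[0,0,0]},{"grip":1,"delta_pos":[0,0.25,0.01],"rotation":[0,0,0]},{"grip":1,"delta_pos":[0,0.4,0.01],"rotation":[0,0,0]},{"grip":1,"delta_pos":[0,0.55,0.01],"rotation":[0,0,0]},{"grip":1,"delta_pos":[0,0.7,0.01],"rotation":[0,0,0]}]' |grep -E "tool_pos|force: \["
python3 -m creep '[{"grip":1,"delta_pos":[0,0.15,0],"rotation":[0,0,0]},{"grip":1,"delta_pos":[0,0.3,0],"rotation":[0,0,0]},{"grip":1,"delta_pos":[0,0.45,0],"rotation":[0,0,0]},{"grip":1,"delta_pos":[0,0.58,0],"rotation":[0,0,0]},{"grip":1,"delta_pos":[0,0.7,0],"rotation":[0,0,0]}]' |grep -E "tool_pos|force: \[|orien"
python3 -m creep '[{"grip":1,"delta_pos":[0,0.02,0],"rotation":[0,0,0]},{"grip":1,"delta_pos":[0,0.02,0],"rotation":[0,0,0]},{"grip":1,"delta_pos":[0,0.02,0],"rotation":[0,0,0]}]' |grep -E "tool_pos|force: \[|orien"
python3 -c "
from look import *
prof()"
```

```text
tool_pos: [0.5937, -0.2378, 0.104]
force: [0.8, 0.1, -0.2]
tool_pos: [0.5239, -0.2362, 0.104]
orientation: [-179.9, 0.2, -91.3]
force: [1.2, 0.0, 1.2]
tool_pos: [0.5221, -0.2362, 0.1037]
orientation: [180.0, 0.3, -91.3]
force: [-3.4, -0.1, 7.2]
188:355-378 194:351-382 200:349-383 206:348-383 212:347-382 218:347-381 224:349-379 230:354-376
```

```bash
python3 -m creep '[{"grip":1,"delta_pos":[0,-0.05,-0.02],"rotation":[-0.044,0,0]},{"grip":1,"delta_pos":[0,-0.12,-0.03],"rotation":[-0.089,0,0]},{"grip":1,"delta_pos":[0,-0.19,-0.04],"rotation":[-0.133,0,0]},{"grip":1,"delta_pos":[0,-0.26,-0.05],"rotation":[-0.178,0,0]},{"grip":1,"delta_pos":[0,-0.33,-0.07],"rotation":[-0.222,0,0]}]' |grep -E "tool_pos|force: \[|orien"
python3 -c "
from look import *
prof();go([.5777,-.2326,.25],[160,0,-91.5])"
```

```text
tool_pos: [0.5561, -0.2368, 0.1098]
orientation: [159.9, 0.3, -91.3]
force: [3.4, -0.4, -3.2]
188:274-293 194:271-298 200:271-299 206:270-300 212:270-299 218:270-299 224:270-297
dp [-0.053  0.306 -1.393] rot [0.004 0.001 0.004]
```

```bash
python3 -m creep '[{"grip":1,"delta_pos":[0,0.08,-0.3],"rotation":[0,0,0]},{"grip":1,"delta_pos":[-0.03,0.15,-0.7],"rotation":[0,0,0]},{"grip":1,"delta_pos":[-0.03,0.15,-0.7],"rotation":[0,0,0]}]' |grep -E "tool_pos|orien"
python3 -m creep '[{"grip":1,"delta_pos":[0,0.08,-0.35],"rotation":[0,0,0]},{"grip":1,"delta_pos":[-0.2,0.15,-0.7],"rotation":[0,0,0]},{"grip":1,"delta_pos":[-0.5,0.15,-0.7],"rotation":[0,0,0]},{"grip":1,"delta_pos":[-0.9,0.17,-0.7],"rotation":[0,0,0]}]' |grep -E "tool_pos|orien"
python3 -m creep '[{"grip":1,"delta_pos":[-0.4,0.02,0],"rotation":[0,0,0]},{"grip":1,"delta_pos":[-0.8,0.04,0.01],"rotation":[0,0,0]},{"grip":1,"delta_pos":[-1,0.06,0.02],"rotation":[0,0,0]}]' |grep -E "tool_pos|orien"
python3 -m creep '[{"grip":1,"delta_pos":[-0.4,0.02,0],"rotation":[0,-0.025,0.06]},{"grip":1,"delta_pos":[-0.8,0.04,0.01],"rotation":[0,-0.05,0.14]},{"grip":1,"delta_pos":[-1,0.06,0.02],"rotation":[0,-0.08,0.22]},{"grip":1,"delta_pos":[-1,0.06,0.02],"rotation":[0,-0.111,0.306]},{"grip":1,"delta_pos":[-1,0.06,0.02],"rotation":[0,-0.111,0.306]}]' |grep -E "tool_pos|orien"
python3 -c "
from look import *
prof(x0=255);go([.5585,.1926,.25],[160,0,-150]);st()"
```

```text
tool_pos: [0.5689, -0.2352, 0.1858]
orientation: [160.5, 0.1, -91.2]
tool_pos: [0.5758, -0.1448, 0.2534]
orientation: [160.2, 0.3, -91.4]
tool_pos: [0.5713, -0.0419, 0.2533]
orientation: [160.1, 0.3, -91.2]
tool_pos: [0.5671, 0.055, 0.2547]
orientation: [160.0, 0.2, -120.7]
188:273-295 194:271-299 200:271-300 206:270-300 212:270-299 218:270-367 224:270-375 230:363-376 236:362-373
dp [-1.145  0.71   0.313] rot [ 0.001 -0.11   0.309]
31.65 [0.5671 0.0546 0.2546] [ 159.97    0.24 -120.48] [-1.1 -0.4 -1.3] 0.01774203069417282 29.99969244003296 [ 15.3  20.7   4.8 -14.4 -88.3 -43.6]
```

```bash
python3 -m creep '[{"grip":1,"delta_pos":[-0.3,0.2,0.08],"rotation":[0,-0.025,0.06]},{"grip":1,"delta_pos":[-0.6,0.4,0.15],"rotation":[0,-0.05,0.14]},{"grip":1,"delta_pos":[-0.9,0.6,0.25],"rotation":[0,-0.08,0.22]},{"grip":1,"delta_pos":[-1,0.71,0.31],"rotation":[0,-0.11,0.309]},{"grip":1,"delta_pos":[-1,0.71,0.31],"rotation":[0,-0.11,0.309]}]' |grep -E "tool_pos|orien"
python3 -c "
from look import *
H=np.array([.4795,.3296,0]);m=np.array([-.5,.8660,0])
st();go(H-.09*m+[0,0,.283],[200,0,-150])"
```

```text
tool_pos: [0.5503, 0.1817, 0.2503]
orientation: [159.9, -0.0, -150.1]
32.15 [0.5503 0.1817 0.2503] [ 1.5990e+02 -1.0000e-02 -1.5005e+02] [-0.2 -0.7 -0.8] 0.017818127064602295 30.002029538154602 [ 24.   15.7  -0.4 -20.5 -76.9 -78.8]
dp [-0.125  0.803 -0.055] rot [ 0.446 -0.    -0.001]
```

```bash
python3 -m creep '[{"grip":1,"delta_pos":[-0.05,0.3,-0.03],"rotation":[0.06,0,0]},{"grip":1,"delta_pos":[-0.1,0.5,-0.05],"rotation":[0.15,0,0]},{"grip":1,"delta_pos":[-0.125,0.65,-0.06],"rotation":[0.25,0,0]},{"grip":1,"delta_pos":[-0.125,0.75,-0.06],"rotation":[0.35,0,0]},{"grip":1,"delta_pos":[-0.125,0.8,-0.055],"rotation":[0.445,0,0]}]' |grep -E "tool_pos|orien"
python3 -m creep '[{"grip":1,"delta_pos":[0,0.1,-0.03],"rotation":[0.09,0,0]},{"grip":1,"delta_pos":[0,0.25,-0.04],"rotation":[0.18,0,0]},{"grip":1,"delta_pos":[0,0.35,-0.09],"rotation":[0.27,0,0]},{"grip":1,"delta_pos":[0,0.4,-0.1],"rotation":[0.3,0,0]},{"grip":1,"delta_pos":[0,0.4,-0.1],"rotation":[0.3,0,0]}]' |grep -E "tool_pos|orien|force: \["
python3 -m creep '[{"grip":1,"delta_pos":[0,-0.25,0.3],"rotation":[-0.09,0,0]},{"grip":1,"delta_pos":[0,-0.5,0.4],"rotation":[-0.18,0,0]},{"grip":1,"delta_pos":[0,-0.7,0.5],"rotation":[-0.27,0,0]},{"grip":1,"delta_pos":[0,-0.9,0.6],"rotation":[-0.36,0,0]},{"grip":1,"delta_pos":[0,-0.9,0.6],"rotation":[-0.45,0,0]}]' |grep -E "tool_pos|orien|force: \["
python3 -c "
from look import *
go([.5585,.1926,.27],[180,0,-150]);reds('top',.08,(70,190,200,290));prof(x0=255)"
```

```text
tool_pos: [0.5265, 0.2516, 0.2849]
orientation: [-160.4, 0.1, -149.7]
tool_pos: [0.5051, 0.2874, 0.2775]
orientation: [-133.5, -0.4, -149.8]
force: [-0.0, -1.4, -1.9]
tool_pos: [0.5596, 0.1926, 0.3061]
orientation: [-174.6, 0.3, -150.0]
force: [1.0, -1.2, -2.5]
dp [0.011 0.039 0.359] rot [-0.06   0.004  0.   ]
top [125. 223.] area 33 bb [120 220  10   7] tray [-0.031  0.609] scoop [ 0.098 -0.041]
top [109. 243.] area 242 bb [ 98 236  25  17] tray [-0.09   0.647] scoop [ 0.16 -0.01]
top [168. 254.] area 59 bb [164 250   9   9] tray [-0.111  0.481] scoop [0.03  0.094]
164:409-409 170:394-444 176:387-446 182:386-444 188:369-442 194:368-439 200:367-379 206:366-379 212:366-374
```

```bash
python3 -m creep '[{"grip":1,"delta_pos":[0.1,-0.4,0.1],"rotation":[-0.06,0,-0.06]},{"grip":1,"delta_pos":[0.3,-0.9,0.1],"rotation":[-0.06,0,-0.14]},{"grip":1,"delta_pos":[0.3,-0.9,0.2],"rotation":[-0.06,0,-0.23]},{"grip":1,"delta_pos":[0.3,-0.9,0.2],"rotation":[-0.06,0,-0.32]},{"grip":1,"delta_pos":[0.3,-0.9,0.2],"rotation":[-0.06,0,-0.41]}]' |grep -E "tool_pos|orien"
python3 -c "
from look import *
go([.6616,-.3302,.2],[180,0,-91.45])"
```

```text
tool_pos: [0.5776, 0.0984, 0.2914]
orientation: [179.5, -1.9, -112.9]
dp [ 3.59  -2.449  1.013] rot [ 0.009 -0.02  -0.238]
```

```bash
python3 -m creep '[{"grip":1,"delta_pos":[0.4,-0.27,0.1],"rotation":[0,-0.01,-0.08]},{"grip":1,"delta_pos":[0.8,-0.5,0.1],"rotation":[0,-0.02,-0.17]},{"grip":1,"delta_pos":[0.97,-0.66,0.1],"rotation":[0.009,-0.02,-0.238]},{"grip":1,"delta_pos":[0.97,-0.66,0.1],"rotation":[0.009,-0.02,-0.238]}]' |grep -E "tool_pos|orien"
python3 -m creep '[{"grip":1,"delta_pos":[0.45,-0.1,0.1],"rotation":[0,0,0]},{"grip":1,"delta_pos":[0.9,-0.2,0.2],"rotation":[0,0,0]}]' |grep -E "tool_pos"
python3 -m creep '[{"grip":1,"delta_pos":[0.45,-0.1,0.1],"rotation":[0,0,0]},{"grip":1,"delta_pos":[0.9,-0.2,0.2],"rotation":[0,0,0]},{"grip":1,"delta_pos":[0.9,-0.2,0.2],"rotation":[0,0,0]}]' |grep -E "tool_pos"
python3 -c "
from look import *
go([.6616,-.3302,.18],[180,0,-91.45])"
```

```text
tool_pos: [0.5999, -0.0188, 0.2839]
orientation: [-180.0, -0.0, -91.7]
tool_pos: [0.617, -0.1062, 0.2641]
tool_pos: [0.633, -0.2009, 0.2408]
dp [ 1.283 -0.335  0.605] rot [ 0.003  0.    -0.006]
```

```bash
python3 -m creep '[{"grip":1,"delta_pos":[0.35,-0.1,0.1],"rotation":[0,0,0]},{"grip":1,"delta_pos":[0.64,-0.17,0.2],"rotation":[0,0,0]}]' |grep -E "tool_pos"
python3 -m creep '[{"grip":1,"delta_pos":[0.35,-0.1,0.1],"rotation":[0,0,0]},{"grip":1,"delta_pos":[0.64,-0.17,0.4],"rotation":[0,0,0]},{"grip":1,"delta_pos":[0.64,-0.17,0.4],"rotation":[0,0,0]},{"grip":1,"delta_pos":[0.64,-0.17,0.4],"rotation":[0,0,0]}]' |grep -E "tool_pos"
python3 -c "
from look import *
go([.6616,-.3302,.11],[180,0,-91.45]);reds('top',.02,(290,170,390,300));reds('wrist',.018,(255,60,480,260))"
```

```text
tool_pos: [0.6492, -0.2616, 0.2233]
tool_pos: [0.663, -0.3254, 0.1814]
dp [0.05  0.01  0.714] rot [ 0.002  0.002 -0.005]
top [346. 237.] area 63 bb [344 231   6  12] tray [-0.039 -0.029] scoop [ 0.104 -0.012]
top [360. 237.] area 91 bb [355 231  10  12] tray [-0.036 -0.067] scoop [0.1   0.027]
top [343. 255.] area 91 bb [340 249   8  13] tray [-0.092 -0.02 ] scoop [ 0.157 -0.02 ]
top [360. 257.] area 94 bb [356 251   9  13] tray [-0.096 -0.069] scoop [0.16  0.029]
wrist [396. 156.] area 865 bb [376 142  40  29] tray [-0.035 -0.071] scoop [0.1   0.031]
wrist [452. 155.] area 926 bb [430 142  45  26] tray [-0.096 -0.072] scoop [0.162 0.032]
wrist [392. 193.] area 811 bb [373 180  40  26] tray [-0.037 -0.029] scoop [ 0.103 -0.011]
wrist [441. 198.] area 842 bb [420 185  42  26] tray [-0.094 -0.023] scoop [ 0.159 -0.017]
```

```bash
python3 -m creep '[{"grip":1,"delta_pos":[0.05,0,0.2],"rotation":[0,0,0]},{"grip":1,"delta_pos":[0.05,0.01,0.45],"rotation":[0,0,-0.005]},{"grip":1,"delta_pos":[0.05,0.01,0.7],"rotation":[0,0,-0.005]},{"grip":1,"delta_pos":[0.05,0.01,0.77],"rotation":[0,0,-0.005]},{"grip":1,"delta_pos":[0.05,0.01,0.77],"rotation":[0,0,-0.005]}]' |grep -E "tool_pos|orien|force: \["
python3 -m creep '[{"grip":1,"delta_pos":[0,0,0.03],"rotation":[0,0,0]},{"grip":1,"delta_pos":[0,0,0.03],"rotation":[0,0,0]}]' |grep -E "tool_pos|force: \["
python3 -m creep '[{"grip":1,"delta_pos":[0,0,0.015],"rotation":[0,0,0]},{"grip":1,"delta_pos":[0,0,0.015],"rotation":[0,0,0]}]' |grep -E "tool_pos|force: \["
```

```text
tool_pos: [0.6626, -0.329, 0.1064]
orientation: [180.0, 0.2, -91.3]
force: [-0.3, -0.0, -1.0]
tool_pos: [0.6634, -0.3298, 0.1048]
force: [1.0, -0.5, -0.7]
tool_pos: [0.6636, -0.3303, 0.1039]
force: [0.2, 1.1, 4.4]
```

```bash
python3 -m creep '[{"grip":1,"delta_pos":[0,0.1,0],"rotation":[0,0,0]},{"grip":1,"delta_pos":[0,0.25,0],"rotation":[0,0,0]},{"grip":1,"delta_pos":[0,0.4,0],"rotation":[0,0,0]},{"grip":1,"delta_pos":[0,0.55,0],"rotation":[0,0,0]},{"grip":1,"delta_pos":[0,0.7,0],"rotation":[0,0,0]}]' |grep -E "tool_pos|force: \["
python3 -c "
from look import *
prof(range(150,246,5))"
python3 -m creep '[{"grip":1,"delta_pos":[0,0.12,0],"rotation":[0,0,0]},{"grip":1,"delta_pos":[0,0.24,0],"rotation":[0,0,0]},{"grip":1,"delta_pos":[0,0.36,0],"rotation":[0,0,0]},{"grip":1,"delta_pos":[0,0.45,0],"rotation":[0,0,0]},{"grip":1,"delta_pos":[0,0.5,0],"rotation":[0,0,0]}]' |grep -E "tool_pos|force: \[|orien"
python3 -c "
from look import *
prof(range(150,246,5))"
```

```text
tool_pos: [0.5947, -0.3291, 0.1044]
force: [3.5, -1.1, 4.8]
165:365-452 170:364-460 175:358-463 180:360-464 185:364-463 190:374-459 195:414-452 215:375-384 220:359-422 225:351-438 230:348-445 235:347-447 240:379-447 245:384-445
tool_pos: [0.5453, -0.3281, 0.1044]
orientation: [-179.6, 0.0, -91.4]
force: [4.3, -2.5, 5.8]
165:365-382 170:364-402 175:350-412 180:350-416 185:349-417 190:348-417 195:348-417 200:350-416 205:354-416 210:363-415 215:313-412 220:309-406 225:307-388 230:308-391 235:310-393 240:379-394 245:384-394
```

```bash
python3 -m creep '[{"grip":1,"delta_pos":[0,0.06,0],"rotation":[0,0,0]},{"grip":1,"delta_pos":[0,0.11,0],"rotation":[0,0,0]},{"grip":1,"delta_pos":[0,0.16,0],"rotation":[0,0,0]},{"grip":1,"delta_pos":[0,0.2,0],"rotation":[0,0,0]},{"grip":1,"delta_pos":[0,0.23,0],"rotation":[0,0,0]}]' |grep -E "tool_pos|force: \[|orien"
python3 -c "
from look import *
prof(range(150,246,5));pills(.022,(255,145,480,245));reds('top',.02,(290,170,390,300))"
```

```text
tool_pos: [0.5232, -0.3277, 0.1044]
orientation: [-179.6, -0.0, -91.3]
force: [4.9, -1.5, 6.6]
175:338-397 180:334-403 185:333-406 190:330-408 195:328-408 200:328-409 205:329-410 210:332-410 215:342-410 220:301-408 225:298-402 230:297-382 235:298-384 240:379-386 245:384-387
core [348. 192.] [ 29  28 513] tray [-0.098 -0.064] scoop [0.023 0.016]
core [385. 205.] [ 48  50 983] tray [-0.13  -0.052] scoop [0.054 0.004]
core [318. 227.] [ 30   5 115] tray [-0.077 -0.032] scoop [ 0.001 -0.016]
top [352. 264.] area 204 bb [344 246  21  28] tray [-0.117 -0.046] scoop [ 0.042 -0.002]
```

```bash
python3 -m creep '[{"grip":1,"delta_pos":[0,0.01,-0.03],"rotation":[-0.04,0,0]},{"grip":1,"delta_pos":[0,0.0,-0.05],"rotation":[-0.083,0,0]},{"grip":1,"delta_pos":[0,-0.05,-0.06],"rotation":[-0.133,0,0]},{"grip":1,"delta_pos":[0,-0.15,-0.07],"rotation":[-0.178,0,0]},{"grip":1,"delta_pos":[0,-0.25,-0.08],"rotation":[-0.222,0,0]}]' |grep -E "tool_pos|force: \[|orien"
python3 -c "
from look import *
prof(range(150,246,5));pills(.022,(255,145,480,245));reds('top',.02,(290,170,390,300))"
```

```text
tool_pos: [0.5454, -0.3271, 0.11]
orientation: [159.9, 0.2, -91.4]
force: [-0.8, 0.7, -2.4]
160:373-383 165:372-387 170:371-389 175:319-389 180:316-389 185:311-387 190:308-387 195:307-385 200:307-382 205:309-338 210:313-365 215:348-373 220:300-376 225:295-378 230:295-378 235:296-379
core [319. 190.] [ 31  26 489] tray [-0.095 -0.054] scoop [0.007 0.007]
core [359. 225.] [ 20  13 192] tray [-0.146 -0.011] scoop [ 0.056 -0.035]
core [316. 228.] [ 31   6 143] tray [-0.095 -0.016] scoop [ 0.007 -0.031]
top [347. 258.] area 177 bb [341 244  13  24] tray [-0.098 -0.032] scoop [ 0.009 -0.015]
top [362. 247.] area 67 bb [355 245  13   7] tray [-0.067 -0.073] scoop [-0.02   0.027]
```

```bash
python3 -m creep '[{"grip":1,"delta_pos":[0,0,-0.06],"rotation":[-0.04,0,0]},{"grip":1,"delta_pos":[0,-0.01,-0.12],"rotation":[-0.09,0,0]},{"grip":1,"delta_pos":[0,-0.02,-0.17],"rotation":[-0.133,0,0]},{"grip":1,"delta_pos":[0,-0.03,-0.22],"rotation":[-0.178,0,0]},{"grip":1,"delta_pos":[0,-0.04,-0.26],"rotation":[-0.222,0,0]}]' |grep -E "tool_pos|orien"
python3 -m creep '[{"grip":1,"delta_pos":[0,0,-0.1],"rotation":[0,0,0]},{"grip":1,"delta_pos":[0,0,-0.2],"rotation":[0,0,0]},{"grip":1,"delta_pos":[0,0,-0.2],"rotation":[0,0,0]}]' |grep -E "tool_pos|force: \[|orien"
python3 -c "
from look import *
prof(range(150,246,5));pills(.022,(255,145,480,245));reds('top',.02,(290,170,390,300))"
```

```text
tool_pos: [0.5574, -0.3275, 0.1335]
orientation: [140.0, 0.2, -91.4]
tool_pos: [0.5714, -0.3283, 0.1501]
orientation: [140.4, 0.1, -91.4]
force: [0.6, -0.1, -1.8]
175:279-317 180:273-318 185:271-318 190:271-316 195:271-311 200:272-302 205:278-320 210:302-326 215:299-330 220:272-332 225:270-335 230:294-337 235:295-338
core [293. 187.] [ 32  20 457] tray [-0.146 -0.03 ] scoop [-0.003 -0.017]
core [315. 221.] [ 25  20 317] tray [-0.196  0.031] scoop [ 0.035 -0.078]
top [360. 241.] area 276 bb [350 232  25  19] tray [-0.05  -0.069] scoop [-0.079  0.023]
```

```bash
python3 -m creep '[{"grip":1,"delta_pos":[0,0.16,-0.2],"rotation":[0.05,0,0]},{"grip":1,"delta_pos":[0,0.32,-0.38],"rotation":[0.11,0,0]},{"grip":1,"delta_pos":[-0.1,0.5,-0.57],"rotation":[0.14,0,0]},{"grip":1,"delta_pos":[-0.4,0.64,-0.76],"rotation":[0.178,0,0]},{"grip":1,"delta_pos":[-0.7,0.64,-0.76],"rotation":[0.178,0,0]}]' |grep -E "tool_pos|orien"
python3 -m creep '[{"grip":1,"delta_pos":[-0.35,0.02,0],"rotation":[0,0,0]},{"grip":1,"delta_pos":[-0.7,0.04,0.01],"rotation":[0,0,0]},{"grip":1,"delta_pos":[-1,0.06,0.02],"rotation":[0,0,0]}]' |grep -E "tool_pos|orien"
python3 -m creep '[{"grip":1,"delta_pos":[-0.35,0.02,0],"rotation":[0,0,0]},{"grip":1,"delta_pos":[-0.7,0.04,0.01],"rotation":[0,0,0]},{"grip":1,"delta_pos":[-1,0.06,0.02],"rotation":[0,0,0]}]' |grep -E "tool_pos|orien"
python3 -c "
from look import *
prof(range(150,246,5));go([.568,-.02,.25],[160,0,-91.5]);go([.5585,.1926,.25],[160,0,-150]);reds('top',.02,(290,170,390,300))"
```

```text
tool_pos: [0.5717, -0.2588, 0.2537]
orientation: [156.8, 0.1, -91.5]
tool_pos: [0.5668, -0.1564, 0.2492]
orientation: [156.2, 0.2, -91.4]
tool_pos: [0.563, -0.0563, 0.2499]
orientation: [156.1, 0.2, -91.4]
175:280-316 180:274-318 185:271-317 190:271-315 195:271-310 200:271-303 205:276-326 210:301-329 215:276-331 220:271-332 225:270-332 230:273-332 235:296-332
dp [-0.327 -0.039 -0.016] rot [0.043 0.002 0.003]
dp [-2.45   0.088  0.051] rot [ 0.04  -0.241  0.606]
top [357. 229.] area 82 bb [351 226  13   7] tray [-0.014 -0.059] scoop [-0.122  0.286]
```

```bash
python3 -m creep '[{"grip":1,"delta_pos":[-0.35,0.02,0],"rotation":[0,-0.025,0.06]},{"grip":1,"delta_pos":[-0.7,0.04,0.01],"rotation":[0,-0.05,0.13]},{"grip":1,"delta_pos":[-1,0.06,0.02],"rotation":[0,-0.08,0.2]},{"grip":1,"delta_pos":[-1,0.06,0.02],"rotation":[0,-0.12,0.3]},{"grip":1,"delta_pos":[-1,0.06,0.02],"rotation":[0,-0.12,0.3]}]' |grep -E "tool_pos|orien"
python3 -c "
from look import *
go([.5585,.1926,.25],[160,0,-150])"
```

```text
tool_pos: [0.5595, 0.0417, 0.2512]
orientation: [156.3, -0.8, -120.7]
dp [-1.293  0.716  0.306] rot [ 0.037 -0.13   0.299]
```

```bash
python3 -m creep '[{"grip":1,"delta_pos":[-0.35,0.2,0.08],"rotation":[0.01,-0.025,0.06]},{"grip":1,"delta_pos":[-0.7,0.4,0.15],"rotation":[0.02,-0.05,0.13]},{"grip":1,"delta_pos":[-1,0.6,0.25],"rotation":[0.03,-0.08,0.2]},{"grip":1,"delta_pos":[-1,0.7,0.3],"rotation":[0.037,-0.13,0.299]},{"grip":1,"delta_pos":[-1,0.7,0.3],"rotation":[0.037,-0.13,0.299]}]' |grep -E "tool_pos|orien"
python3 -c "
from look import *
H=np.array([.4795,.3296,0]);m=np.array([-.5,.8660,0])
st();go(H-.09*m+[0,0,.283],[200,0,-150]);prof(range(150,246,5))"
```

```text
tool_pos: [0.5433, 0.167, 0.2503]
orientation: [160.0, 0.0, -149.8]
42.3 [0.5433 0.167  0.2503] [ 1.5996e+02  4.0000e-02 -1.4979e+02] [ 1.1  0.1 -0.5] 0.017950661414945224 30.00087708234787 [ 23.   14.9  -1.5 -20.4 -77.  -77.5]
dp [-0.264  0.888 -0.024] rot [0.445 0.    0.002]
175:282-314 180:276-316 185:271-369 190:271-372 195:271-372 200:271-370 205:273-369 210:301-366 215:300-331 220:273-331 225:270-332 230:294-332 235:296-332
```

```bash
python3 -m creep '[{"grip":1,"delta_pos":[-0.2,0.35,-0.03],"rotation":[0.06,0,0]},{"grip":1,"delta_pos":[-0.264,0.6,-0.05],"rotation":[0.15,0,0]},{"grip":1,"delta_pos":[-0.264,0.75,-0.04],"rotation":[0.25,0,0]},{"grip":1,"delta_pos":[-0.264,0.85,-0.03],"rotation":[0.35,0,0]},{"grip":1,"delta_pos":[-0.264,0.89,-0.024],"rotation":[0.445,0,0]}]' |grep -E "tool_pos|orien"
python3 -m creep '[{"grip":1,"delta_pos":[0,0.15,-0.03],"rotation":[0.09,0,0]},{"grip":1,"delta_pos":[-0.01,0.35,-0.04],"rotation":[0.18,0,0]},{"grip":1,"delta_pos":[-0.01,0.55,-0.09],"rotation":[0.27,0,0]},{"grip":1,"delta_pos":[-0.01,0.75,-0.13],"rotation":[0.36,0,0]},{"grip":1,"delta_pos":[-0.01,0.75,-0.13],"rotation":[0.42,0,0]}]' |grep -E "tool_pos|orien"
python3 -m creep '[{"grip":1,"delta_pos":[0,0,0],"rotation":[0.06,0,0]},{"grip":1,"delta_pos":[0,0,0],"rotation":[0.06,0,0]},{"grip":1,"delta_pos":[0,0,0],"rotation":[0.06,0,0]}]' |grep -E "tool_pos|orien|force: \["
python3 -c "
from look import *
prof(range(150,246,5));reds('top',.08,(70,190,200,290))"
python3 -m creep '[{"grip":1,"delta_pos":[0,-0.1,0.15],"rotation":[-0.09,0,0]},{"grip":1,"delta_pos":[0,-0.25,0.4],"rotation":[-0.18,0,0]},{"grip":1,"delta_pos":[0,-0.5,0.65],"rotation":[-0.27,0,0]},{"grip":1,"delta_pos":[0,-0.7,0.83],"rotation":[-0.36,0,0]},{"grip":1,"delta_pos":[0,-0.7,0.83],"rotation":[-0.45,0,0]}]' |grep -E "tool_pos|orien|force: \["
python3 -c "
from look import *
go([.5585,.1926,.29],[180,0,-150]);reds('top',.08,(70,190,200,290));prof(x0=255)"
```

```text
tool_pos: [0.5269, 0.2528, 0.2843]
orientation: [-160.4, 0.1, -149.5]
tool_pos: [0.4892, 0.3201, 0.2693]
orientation: [-122.5, -0.3, -149.5]
tool_pos: [0.4898, 0.3174, 0.2694]
orientation: [-117.7, -0.2, -149.8]
force: [-0.4, -0.6, -1.2]
150:435-479 155:434-479 160:434-479 165:437-479 170:443-473 195:446-462 200:439-470 205:437-473 210:436-475 215:437-478 220:413-479 225:408-479 230:407-479 235:408-474 240:410-472 245:414-449
top [123. 237.] area 73 bb [117 233  12   9] tray [-0.07  0.61] scoop [ 0.12  -0.009]
top [110. 248.] area 224 bb [ 99 240  22  17] tray [-0.103  0.643] scoop [0.141 0.002]
top [134. 251.] area 107 bb [128 245  13  13] tray [-0.108  0.575] scoop [0.116 0.042]
top [168. 254.] area 59 bb [164 250   9   9] tray [-0.111  0.481] scoop [0.079 0.094]
tool_pos: [0.5437, 0.2232, 0.2979]
orientation: [-158.6, 0.4, -149.8]
force: [-0.0, -0.1, -2.3]
dp [ 0.027 -0.287  0.197] rot [-0.238  0.005  0.001]
top [125. 238.] area 70 bb [119 233  12   9] tray [-0.072  0.603] scoop [ 0.131 -0.001]
top [111. 249.] area 180 bb [ 99 243  22  14] tray [-0.105  0.638] scoop [0.175 0.01 ]
top [134. 252.] area 107 bb [128 246  13  13] tray [-0.109  0.576] scoop [0.127 0.046]
top [168. 254.] area 60 bb [164 250   9   9] tray [-0.111  0.481] scoop [0.053 0.097]
152:407-471 158:450-477 164:447-478 170:411-477 176:405-473 182:404-479 188:405-479 194:384-479 200:380-479 206:380-479 212:383-479 218:389-472 224:397-472 230:449-466
```

```bash
python3 -m creep '[{"grip":1,"delta_pos":[0.1,-0.4,0.1],"rotation":[-0.09,0,-0.03]},{"grip":1,"delta_pos":[0.2,-0.8,0.2],"rotation":[-0.18,0,-0.1]},{"grip":1,"delta_pos":[0.3,-1,0.3],"rotation":[-0.24,0.005,-0.17]},{"grip":1,"delta_pos":[0.3,-1,0.3],"rotation":[-0.24,0.005,-0.25]},{"grip":1,"delta_pos":[0.3,-1,0.3],"rotation":[-0.24,0.005,-0.33]}]' |grep -E "tool_pos|orien"
python3 -c "
from look import *
go([.6616,-.3302,.2],[180,0,-91.45]);reds('top',.08,(70,190,200,290));reds('top',.02,(290,170,390,300))"
```

```text
tool_pos: [0.5695, 0.1182, 0.3044]
orientation: [178.5, -5.5, -122.1]
dp [ 3.195 -3.194  1.278] rot [ 0.032 -0.056 -0.341]
top [126. 223.] area 113 bb [119 219  14  10] tray [-0.033  0.606] scoop [ 0.084 -0.177]
top [108. 243.] area 391 bb [ 98 228  24  28] tray [-0.088  0.649] scoop [ 0.153 -0.187]
top [124. 236.] area 105 bb [117 231  14  11] tray [-0.068  0.608] scoop [ 0.115 -0.161]
top [134. 252.] area 103 bb [129 246  12  12] tray [-0.109  0.575] scoop [ 0.134 -0.112]
top [168. 254.] area 63 bb [164 250   9   9] tray [-0.111  0.481] scoop [ 0.089 -0.03 ]
top [357. 229.] area 83 bb [351 226  13   7] tray [-0.014 -0.06 ] scoop [-0.273  0.38 ]
```

```bash
python3 -m creep '[{"grip":1,"delta_pos":[0.3,-0.3,0.1],"rotation":[0.01,-0.02,-0.08]},{"grip":1,"delta_pos":[0.6,-0.6,0.1],"rotation":[0.03,-0.056,-0.17]},{"grip":1,"delta_pos":[1,-1,0.2],"rotation":[0.032,-0.056,-0.26]},{"grip":1,"delta_pos":[1,-1,0.2],"rotation":[0.032,-0.056,-0.341]},{"grip":1,"delta_pos":[1,-1,0.2],"rotation":[0.032,-0.056,-0.341]}]' |grep -E "tool_pos|orien"
python3 -m creep '[{"grip":1,"delta_pos":[0.5,-0.1,0.1],"rotation":[0,0,0]},{"grip":1,"delta_pos":[1,-0.14,0.3],"rotation":[0,0,0]}]' |grep -E "tool_pos"
python3 -m creep '[{"grip":1,"delta_pos":[0.5,-0.1,0.1],"rotation":[0,0,0]},{"grip":1,"delta_pos":[1,-0.14,0.3],"rotation":[0,0,0]},{"grip":1,"delta_pos":[1,-0.14,0.3],"rotation":[0,0,0]}]' |grep -E "tool_pos"
python3 -c "
from look import *
go([.664,-.3302,.18],[180,0,-91.45])"
```

```text
tool_pos: [0.5986, -0.0201, 0.2903]
orientation: [180.0, -0.1, -91.7]
tool_pos: [0.6114, -0.1123, 0.2642]
tool_pos: [0.6201, -0.2163, 0.2298]
dp [ 1.122 -0.481  0.498] rot [ 0.003 -0.001 -0.007]
```

```bash
python3 -m creep '[{"grip":1,"delta_pos":[0.3,-0.13,0.1],"rotation":[0,0,0]},{"grip":1,"delta_pos":[0.6,-0.24,0.2],"rotation":[0,0,0]}]' |grep -E "tool_pos"
python3 -m creep '[{"grip":1,"delta_pos":[0.3,-0.13,0.1],"rotation":[0,0,0]},{"grip":1,"delta_pos":[0.54,-0.24,0.3],"rotation":[0,0,-0.006]},{"grip":1,"delta_pos":[0.54,-0.24,0.3],"rotation":[0,0,-0.006]},{"grip":1,"delta_pos":[0.54,-0.24,0.3],"rotation":[0,0,-0.006]}]' |grep -E "tool_pos"
python3 -c "
from look import *
go([.664,-.3302,.105],[180,0,-91.45]);reds('wrist',.018,(255,60,480,260))"
```

```text
tool_pos: [0.6447, -0.2733, 0.2134]
tool_pos: [0.6664, -0.3277, 0.1819]
dp [0.024 0.022 0.769] rot [ 0.001 -0.001  0.003]
wrist [380. 167.] area 702 bb [368 149  24  38] tray [-0.016 -0.063] scoop [0.085 0.018]
```

```bash
python3 -m creep '[{"grip":1,"delta_pos":[0.03,0,0.2],"rotation":[0,0,0]},{"grip":1,"delta_pos":[0.04,0.01,0.45],"rotation":[0,0,0]},{"grip":1,"delta_pos":[0.04,0.01,0.7],"rotation":[0,0,0]},{"grip":1,"delta_pos":[0.04,0.01,0.77],"rotation":[0,0,0]},{"grip":1,"delta_pos":[0.04,0.01,0.77],"rotation":[0,0,0]}]' |grep -E "tool_pos|orien|force: \["
python3 -m creep '[{"grip":1,"delta_pos":[0,0,0.02],"rotation":[0,0,0]},{"grip":1,"delta_pos":[0,0,0.02],"rotation":[0,0,0]}]' |grep -E "tool_pos|force: \["
python3 -m creep '[{"grip":1,"delta_pos":[0,0,0.01],"rotation":[0,0,0]},{"grip":1,"delta_pos":[0,0,0.01],"rotation":[0,0,0]}]' |grep -E "tool_pos|force: \["
```

```text
tool_pos: [0.6654, -0.3317, 0.1061]
orientation: [180.0, -0.1, -91.0]
force: [0.2, -0.0, -0.7]
tool_pos: [0.6662, -0.3327, 0.1056]
force: [-0.7, 0.1, -1.4]
tool_pos: [0.6659, -0.3331, 0.1041]
force: [1.0, 0.7, 2.1]
```

```bash
python3 -m creep '[{"grip":1,"delta_pos":[0,0.1,0.005],"rotation":[0,0,0.005]},{"grip":1,"delta_pos":[0,0.25,0.005],"rotation":[0,0,0.005]},{"grip":1,"delta_pos":[0,0.4,0.005],"rotation":[0,0,0.005]},{"grip":1,"delta_pos":[0,0.55,0.005],"rotation":[0,0,0.005]},{"grip":1,"delta_pos":[0,0.7,0.005],"rotation":[0,0,0.005]}]' |grep -E "tool_pos|force: \["
python3 -m creep '[{"grip":1,"delta_pos":[0,0.15,0],"rotation":[0,0,0]},{"grip":1,"delta_pos":[0,0.3,0],"rotation":[0,0,0]},{"grip":1,"delta_pos":[0,0.45,0],"rotation":[0,0,0]},{"grip":1,"delta_pos":[0,0.6,0],"rotation":[0,0,0]},{"grip":1,"delta_pos":[0,0.73,0],"rotation":[0,0,0]}]' |grep -E "tool_pos|force: \[|orien"
python3 -c "
from look import *
prof()"
python3 -m creep '[{"grip":1,"delta_pos":[0,0.01,0],"rotation":[0,0,0]},{"grip":1,"delta_pos":[0,0.01,0],"rotation":[0,0,0]},{"grip":1,"delta_pos":[0,0.01,0],"rotation":[0,0,0]}]' |grep -E "tool_pos|force: \[|orien"
python3 -c "
from look import *
prof()"
```

```text
tool_pos: [0.5967, -0.3324, 0.1043]
force: [3.1, -0.1, 5.2]
tool_pos: [0.5237, -0.3307, 0.1043]
orientation: [-179.7, -0.2, -91.4]
force: [4.3, -1.2, 6.1]
176:369-386 182:362-392 188:359-394 194:358-394 200:357-393 206:357-392 212:357-391 218:361-388 224:368-381
tool_pos: [0.5219, -0.3305, 0.1039]
orientation: [-179.9, -0.1, -91.4]
force: [-0.7, -1.2, 9.5]
176:363-380 182:356-386 188:354-388 194:352-388 200:352-387 206:351-386 212:352-385 218:355-382 224:363-375
```

```bash
python3 -m creep '[{"grip":1,"delta_pos":[0,0.01,-0.03],"rotation":[-0.04,0,0]},{"grip":1,"delta_pos":[0,0.027,-0.05],"rotation":[-0.083,0,0]},{"grip":1,"delta_pos":[0,0.0,-0.06],"rotation":[-0.133,0,0]},{"grip":1,"delta_pos":[0,-0.1,-0.07],"rotation":[-0.178,0,0]},{"grip":1,"delta_pos":[0,-0.2,-0.08],"rotation":[-0.222,0,0]}]' |grep -E "tool_pos|force: \[|orien"
python3 -c "
from look import *
prof()"
```

```text
tool_pos: [0.5411, -0.3301, 0.1102]
orientation: [159.8, -0.0, -91.5]
force: [0.6, -0.1, -1.9]
176:277-294 182:272-300 188:271-302 194:271-302 200:271-301 206:270-301 212:271-300 218:274-296
```

```bash
python3 -m creep '[{"grip":1,"delta_pos":[0,0.08,-0.3],"rotation":[0,0,0]},{"grip":1,"delta_pos":[0,0.0,-0.7],"rotation":[0,0,0]},{"grip":1,"delta_pos":[0,0.0,-0.8],"rotation":[0,0,0]}]' |grep -E "tool_pos|orien"
python3 -m creep '[{"grip":1,"delta_pos":[-0.1,0.08,-0.35],"rotation":[0,0,0]},{"grip":1,"delta_pos":[-0.3,0.15,-0.7],"rotation":[0,0,0]},{"grip":1,"delta_pos":[-0.6,0.15,-0.7],"rotation":[0,0,0]},{"grip":1,"delta_pos":[-1,0.17,-0.7],"rotation":[0,0,0]}]' |grep -E "tool_pos|orien"
python3 -m creep '[{"grip":1,"delta_pos":[-0.4,0.01,0],"rotation":[0,0,0]},{"grip":1,"delta_pos":[-0.8,0.02,0.01],"rotation":[0,0,0]},{"grip":1,"delta_pos":[-1,0.03,0.01],"rotation":[0,0,0]}]' |grep -E "tool_pos|orien"
python3 -m creep '[{"grip":1,"delta_pos":[-0.4,0.01,0],"rotation":[0,0,0]},{"grip":1,"delta_pos":[-0.8,0.02,0.01],"rotation":[0,0,0]},{"grip":1,"delta_pos":[-1,0.03,0.01],"rotation":[0,0,0]}]' |grep -E "tool_pos|orien"
python3 -m creep '[{"grip":1,"delta_pos":[-0.4,0.02,0],"rotation":[0,-0.025,0.06]},{"grip":1,"delta_pos":[-0.8,0.04,0.01],"rotation":[0,-0.05,0.14]},{"grip":1,"delta_pos":[-1,0.06,0.02],"rotation":[0,-0.08,0.22]},{"grip":1,"delta_pos":[-1,0.06,0.02],"rotation":[0,-0.111,0.306]},{"grip":1,"delta_pos":[-1,0.06,0.02],"rotation":[0,-0.111,0.306]}]' |grep -E "tool_pos|orien"
python3 -c "
from look import *
prof();go([.5585,.1926,.25],[160,0,-150])"
```

```text
tool_pos: [0.5712, -0.3316, 0.1886]
orientation: [160.3, -0.2, -91.4]
tool_pos: [0.5789, -0.2309, 0.2569]
orientation: [160.1, -0.0, -91.6]
tool_pos: [0.5778, -0.1281, 0.2563]
orientation: [160.0, 0.0, -91.4]
tool_pos: [0.5773, -0.0285, 0.2564]
orientation: [160.0, -0.0, -91.4]
tool_pos: [0.5737, 0.0685, 0.2573]
orientation: [160.0, -0.1, -120.9]
176:276-294 182:271-299 188:271-300 194:271-301 200:271-300 206:270-369 212:270-375 218:273-375 224:364-371
dp [-0.993  0.695  0.327] rot [-0.001 -0.112  0.306]
```

```bash
python3 -m creep '[{"grip":1,"delta_pos":[-0.3,0.2,0.08],"rotation":[0,-0.025,0.06]},{"grip":1,"delta_pos":[-0.6,0.4,0.15],"rotation":[0,-0.05,0.14]},{"grip":1,"delta_pos":[-0.9,0.6,0.25],"rotation":[0,-0.08,0.22]},{"grip":1,"delta_pos":[-0.99,0.7,0.32],"rotation":[0,-0.112,0.306]},{"grip":1,"delta_pos":[-0.99,0.7,0.32],"rotation":[0,-0.112,0.306]}]' |grep -E "tool_pos|orien"
python3 -c "
from look import *
H=np.array([.4795,.3296,0]);m=np.array([-.5,.8660,0])
st();go(H-.09*m+[0,0,.283],[200,0,-150]);prof()"
```

```text
tool_pos: [0.5572, 0.1942, 0.2506]
orientation: [160.1, 0.0, -150.0]
51.8 [0.5572 0.1942 0.2506] [ 1.6006e+02  1.0000e-02 -1.4997e+02] [ 0.1  0.3 -0.4] 0.018134968714843047 30.001410841941833 [ 24.9  16.4   0.6 -20.4 -76.9 -79.8]
dp [-0.004  0.732 -0.079] rot [0.444 0.    0.   ]
152:306-350 176:277-299 182:273-303 188:271-303 194:271-303 200:271-301 206:270-300 212:270-298 218:275-293
```

```bash
python3 -m creep '[{"grip":1,"delta_pos":[0,0.3,-0.03],"rotation":[0.06,0,0]},{"grip":1,"delta_pos":[0,0.45,-0.06],"rotation":[0.15,0,0]},{"grip":1,"delta_pos":[0,0.58,-0.08],"rotation":[0.25,0,0]},{"grip":1,"delta_pos":[0,0.68,-0.08],"rotation":[0.35,0,0]},{"grip":1,"delta_pos":[0,0.73,-0.08],"rotation":[0.445,0,0]}]' |grep -E "tool_pos|orien"
python3 -m creep '[{"grip":1,"delta_pos":[0,0.1,-0.03],"rotation":[0.09,0,0]},{"grip":1,"delta_pos":[0,0.25,-0.04],"rotation":[0.18,0,0]},{"grip":1,"delta_pos":[0,0.35,-0.09],"rotation":[0.27,0,0]},{"grip":1,"delta_pos":[0,0.4,-0.1],"rotation":[0.3,0,0]},{"grip":1,"delta_pos":[0,0.4,-0.1],"rotation":[0.3,0,0]}]' |grep -E "tool_pos|orien|force: \["
python3 -m creep '[{"grip":1,"delta_pos":[0,-0.25,0.3],"rotation":[-0.09,0,0]},{"grip":1,"delta_pos":[0,-0.5,0.4],"rotation":[-0.18,0,0]},{"grip":1,"delta_pos":[0,-0.7,0.5],"rotation":[-0.27,0,0]},{"grip":1,"delta_pos":[0,-0.9,0.6],"rotation":[-0.36,0,0]},{"grip":1,"delta_pos":[0,-0.9,0.6],"rotation":[-0.45,0,0]}]' |grep -E "tool_pos|orien|force: \["
python3 -c "
from look import *
go([.60,.1,.28],[180,0,-120]);reds('top',.08,(70,190,200,290));prof(x0=255)"
```

```text
tool_pos: [0.5266, 0.2513, 0.2853]
orientation: [-160.3, 0.1, -149.7]
tool_pos: [0.5052, 0.2872, 0.2778]
orientation: [-133.3, -0.4, -149.8]
force: [-0.4, -0.2, -0.5]
tool_pos: [0.5596, 0.1926, 0.3066]
orientation: [-174.5, 0.3, -149.9]
force: [0.1, -1.4, -3.1]
dp [ 0.116 -0.973  0.361] rot [-0.061 -0.012 -0.332]
top [124. 223.] area 29 bb [120 221  10   6] tray [-0.032  0.61 ] scoop [ 0.099 -0.041]
top [118. 245.] area 644 bb [ 98 225  43  34] tray [-0.092  0.621] scoop [0.14  0.005]
top [168. 254.] area 59 bb [164 250   9   9] tray [-0.111  0.481] scoop [0.031 0.094]
152:388-433 158:387-433 164:386-431 170:371-448 176:370-449 182:370-446 188:369-443 194:368-439 200:367-426 206:366-426 212:366-421
```

```bash
python3 -m creep '[{"grip":1,"delta_pos":[0.1,-0.4,0.1],"rotation":[-0.06,0,-0.06]},{"grip":1,"delta_pos":[0.3,-0.9,0.1],"rotation":[-0.06,0,-0.14]},{"grip":1,"delta_pos":[0.3,-0.9,0.2],"rotation":[-0.06,0,-0.23]},{"grip":1,"delta_pos":[0.3,-0.9,0.2],"rotation":[-0.06,0,-0.32]},{"grip":1,"delta_pos":[0.3,-0.9,0.2],"rotation":[-0.06,0,-0.41]}]' |grep -E "tool_pos|orien"
python3 -c "
from look import *
go([.5596,-.0143,.2],[180,0,-89]);reds('top',.08,(70,190,200,290));reds('top',.02,(200,170,400,300))"
```

```text
tool_pos: [0.5777, 0.0984, 0.2921]
orientation: [179.7, -2.0, -112.8]
dp [ 1.077 -0.276  0.957] rot [ 0.008 -0.021 -0.265]
top [118. 241.] area 857 bb [ 98 218  43  41] tray [-0.081  0.622] scoop [ 0.127 -0.196]
top [168. 254.] area 57 bb [164 250   8   9] tray [-0.111  0.482] scoop [ 0.106 -0.055]
```

```bash
python3 -m creep '[{"grip":1,"delta_pos":[0.4,-0.1,0.3],"rotation":[0,-0.01,-0.09]},{"grip":1,"delta_pos":[0.8,-0.2,0.6],"rotation":[0.008,-0.02,-0.18]},{"grip":1,"delta_pos":[1,-0.27,0.9],"rotation":[0.008,-0.021,-0.265]},{"grip":1,"delta_pos":[1,-0.27,0.9],"rotation":[0.008,-0.021,-0.265]},{"grip":1,"delta_pos":[1,-0.27,0.9],"rotation":[0.008,-0.021,-0.265]}]' |grep -E "tool_pos|orien"
python3 -c "
from look import *
go([.5596,-.0143,.108],[180,0,-89])"
```

```text
tool_pos: [0.5613, -0.0054, 0.2052]
orientation: [180.0, 0.1, -89.6]
dp [0.091 0.017 0.972] rot [ 0.     0.001 -0.007]
```

```bash
python3 -m creep '[{"grip":1,"delta_pos":[0.09,0.02,0.2],"rotation":[0,0,0]},{"grip":1,"delta_pos":[0.09,0.02,0.5],"rotation":[0,0,0]},{"grip":1,"delta_pos":[0.09,0.02,0.8],"rotation":[0,0,0]},{"grip":1,"delta_pos":[0.09,0.02,0.97],"rotation":[0,0,0]},{"grip":1,"delta_pos":[0.09,0.02,0.97],"rotation":[0,0,0]}]' |grep -E "tool_pos|orien|force: \["
python3 -m creep '[{"grip":1,"delta_pos":[0,0,0.02],"rotation":[0,0,0]},{"grip":1,"delta_pos":[0,0,0.02],"rotation":[0,0,0]}]' |grep -E "tool_pos|force: \["
python3 -m creep '[{"grip":1,"delta_pos":[0,0,0.015],"rotation":[0,0,0]},{"grip":1,"delta_pos":[0,0,0.015],"rotation":[0,0,0]}]' |grep -E "tool_pos|force: \["
```

```text
tool_pos: [0.5592, -0.0126, 0.1071]
orientation: [179.9, 0.1, -89.4]
force: [0.9, -0.3, -1.0]
tool_pos: [0.5608, -0.0126, 0.1079]
force: [-0.3, 0.5, -1.6]
tool_pos: [0.56, -0.0131, 0.1057]
force: [-0.1, 0.7, -1.4]
```

```bash
python3 -m creep '[{"grip":1,"delta_pos":[0,0,0.012],"rotation":[0,0,0]},{"grip":1,"delta_pos":[0,0,0.012],"rotation":[0,0,0]}]' |grep -E "tool_pos|force: \["
python3 -m creep '[{"grip":1,"delta_pos":[0,0,0.01],"rotation":[0,0,0]},{"grip":1,"delta_pos":[0,0,0.01],"rotation":[0,0,0]}]' |grep -E "tool_pos|force: \["
python3 -m creep '[{"grip":0.5,"delta_pos":[0,0,0],"rotation":[0,0,0]},{"grip":0.5,"delta_pos":[0,0,0],"rotation":[0,0,0]},{"grip":0.5,"delta_pos":[0,0,0],"rotation":[0,0,0]},{"grip":0.5,"delta_pos":[0,0,0],"rotation":[0,0,0]}]'
python3 -c "
from look import *
st()"
```

```text
tool_pos: [0.5596, -0.0133, 0.1038]
force: [0.3, -0.2, -1.2]
tool_pos: [0.5599, -0.0134, 0.1037]
force: [-2.3, -0.4, 8.0]
clock: 56.25
tool_pos: [0.5596, -0.0133, 0.1025]
orientation: [-180.0, 0.2, -89.4]
force: [0.3, -0.2, -0.4]
opening: 0.0418
gripper_force: 0.0
56.25 [ 0.5596 -0.0133  0.1025] [-1.7998e+02  1.7000e-01 -8.9370e+01] [ 0.3 -0.2 -0.4] 0.041832730726268884 0.0 [ 18.6  17.8 -24.6  -0.2 -47.5 -17.8]
```

```bash
python3 -m creep '[{"grip":0.5,"delta_pos":[0,0,-0.2],"rotation":[0,0,0]},{"grip":0.5,"delta_pos":[0,0,-0.6],"rotation":[0,0,0]},{"grip":0.5,"delta_pos":[0,0,-1],"rotation":[0,0,0]},{"grip":0.5,"delta_pos":[0,0,-1],"rotation":[0,0,0]}]' |grep -E "tool_pos"
python3 -m creep '[{"grip":1,"delta_pos":[-0.3,0.25,-0.25],"rotation":[0,0,-0.05]},{"grip":1,"delta_pos":[-0.6,0.5,-0.25],"rotation":[0,0,-0.107]},{"grip":1,"delta_pos":[-0.97,0.8,-0.25],"rotation":[0,0,-0.107]},{"grip":1,"delta_pos":[-0.97,0.8,-0.25],"rotation":[0,0,-0.107]}]' |grep -E "tool_pos|orien"
python3 -c "
from look import *
go([.398,.178,.24],[180,0,-79.8]);b=snap('top','t2.png')
h=cv2.cvtColor(b['color'],cv2.COLOR_RGB2HSV);m=((h[...,0]>22)&(h[...,0]<35)&(h[...,1]>150)).astype(np.uint8);m[:,:205]=0;m[:,290:]=0;m[:190]=0
c=max(cv2.findContours(m,cv2.RETR_EXTERNAL,cv2.CHAIN_APPROX_NONE)[0],key=len);r=cv2.minAreaRect(c);print(r,onplane(b,cv2.boxPoints(r),.03).round(3).tolist())
d=b['color'][195:230,225:260].sum(2)<90;ys,xs=np.nonzero(d);print('handle',xs.mean()+225,ys.mean()+195,len(xs),'pred top',proj(b,[.5596,-.0133,.124]))
reds('top',.08,(70,190,200,290))"
```

```text
tool_pos: [0.5626, -0.0132, 0.2085]
tool_pos: [0.4759, 0.0853, 0.2283]
orientation: [-179.9, 0.2, -79.5]
dp [-1.054  0.597 -0.114] rot [-0.001  0.003  0.003]
((246.0, 233.0), (32.0, 26.0), 90.0) [[0.558, 0.029, 0.03], [0.559, -0.048, 0.03], [0.466, -0.05, 0.03], [0.464, 0.026, 0.03]]
handle 246.26666666666665 214.53333333333333 45 pred top [[246.88711463 213.08382587]]
top [125. 224.] area 128 bb [118 218  16  16] tray [-0.033  0.607] scoop [-0.147 -0.231]
top [106. 235.] area 168 bb [ 98 229  18  16] tray [-0.067  0.658] scoop [-0.125 -0.287]
```

```bash
python3 -m creep '[{"grip":1,"delta_pos":[-0.3,0.4,-0.15],"rotation":[0,0,0]},{"grip":1,"delta_pos":[-0.65,0.6,-0.15],"rotation":[0,0,0]},{"grip":1,"delta_pos":[-1,0.6,-0.15],"rotation":[0,0,0]},{"grip":1,"delta_pos":[-1,0.6,-0.15],"rotation":[0,0,0]}]' |grep -E "tool_pos|orien|open"
python3 -c "
from look import *
go([.396,.178,.153],[180,0,-79.8]);reds('top',.152,(70,190,200,290))"
```

```text
tool_pos: [0.4019, 0.1723, 0.2435]
orientation: [-179.9, 0.2, -79.6]
opening: 0.0003
dp [-0.063  0.05   0.906] rot [-0.002  0.002  0.002]
top [118. 237.] area 706 bb [ 98 218  43  35] tray [-0.075  0.599] scoop [-0.164 -0.132]
```

```bash
python3 -m creep '[{"grip":1,"delta_pos":[-0.06,0.05,0.2],"rotation":[0,0,0]},{"grip":1,"delta_pos":[-0.06,0.05,0.6],"rotation":[0,0,0]},{"grip":1,"delta_pos":[-0.06,0.05,0.9],"rotation":[0,0,0]},{"grip":1,"delta_pos":[-0.06,0.05,0.9],"rotation":[0,0,0]}]' |grep -E "tool_pos|force: \["
python3 -m creep '[{"grip":1,"delta_pos":[0,-0.15,0],"rotation":[0,0,0]},{"grip":1,"delta_pos":[0,-0.3,0],"rotation":[0,0,0]},{"grip":1,"delta_pos":[0,-0.45,0],"rotation":[0,0,0]},{"grip":1,"delta_pos":[0,-0.6,0],"rotation":[0,0,0]},{"grip":1,"delta_pos":[0,-0.75,0],"rotation":[0,0,0]}]' |grep -E "tool_pos|force: \["
python3 -m creep '[{"grip":1,"delta_pos":[0,-0.08,0],"rotation":[0,0,0]},{"grip":1,"delta_pos":[0,-0.1,0],"rotation":[0,0,0]},{"grip":1,"delta_pos":[0,-0.1,0],"rotation":[0,0,0]}]' |grep -E "tool_pos|force: \["
python3 -c "
from look import *
go([.4865,.194,.153],[180,0,-79.8])"
```

```text
tool_pos: [0.3942, 0.1725, 0.1496]
force: [0.4, -1.4, 0.3]
tool_pos: [0.4713, 0.1892, 0.1537]
force: [-1.7, 0.3, 0.4]
tool_pos: [0.4794, 0.1905, 0.153]
force: [-0.1, 0.0, -0.3]
dp [-0.022 -0.076 -0.   ] rot [-0.     0.002  0.001]
```

```bash
python3 -m creep '[{"grip":1,"delta_pos":[0,-0.06,0],"rotation":[0,0,0]},{"grip":1,"delta_pos":[0,-0.06,0],"rotation":[0,0,0]}]' |grep -E "tool_pos|force: \["
python3 -m creep '[{"grip":1,"delta_pos":[0,-0.04,0],"rotation":[0,0,0]},{"grip":1,"delta_pos":[0,-0.04,0],"rotation":[0,0,0]}]' |grep -E "tool_pos|force: \["
python3 -m creep '[{"grip":1,"delta_pos":[0,-0.03,0],"rotation":[0,0,0]},{"grip":1,"delta_pos":[0,-0.03,0],"rotation":[0,0,0]}]' |grep -E "tool_pos|force: \["
```

```text
tool_pos: [0.4854, 0.1918, 0.1533]
force: [-0.5, -0.3, 0.6]
tool_pos: [0.4893, 0.1924, 0.1533]
force: [-1.0, 0.1, -0.3]
tool_pos: [0.4916, 0.1927, 0.153]
force: [-3.3, -0.1, 0.7]
```

```bash
python3 -m creep '[{"grip":1,"delta_pos":[0,-0.03,0],"rotation":[0,0,0]},{"grip":1,"delta_pos":[0,-0.03,0],"rotation":[0,0,0]}]' |grep -E "tool_pos|force: \["
python3 -m creep '[{"grip":1,"delta_pos":[0,0.3,0],"rotation":[0,0,0]},{"grip":1,"delta_pos":[0,0.6,-0.2],"rotation":[0,0,0]},{"grip":1,"delta_pos":[0,0.8,-0.7],"rotation":[0,0,0]},{"grip":1,"delta_pos":[0,0.8,-1],"rotation":[0,0,0]}]' |grep -E "tool_pos|force: \["
python3 -m creep '[{"grip":1,"delta_pos":[0.45,0,-0.2],"rotation":[0,0,0]},{"grip":1,"delta_pos":[0.9,0,-0.2],"rotation":[0,0,0]}]' |grep -E "tool_pos|force: \["
python3 -m creep '[{"grip":1,"delta_pos":[0.45,0,-0.2],"rotation":[0,0,0]},{"grip":1,"delta_pos":[0.9,0,-0.2],"rotation":[0,0,0]},{"grip":1,"delta_pos":[0.9,0,-0.2],"rotation":[0,0,0]},{"grip":1,"delta_pos":[0.9,0,-0.2],"rotation":[0,0,0]}]' |grep -E "tool_pos|force: \["
python3 -c "
from look import *
t=snap('top');s=snap('scene')
print(proj(t,[[.518,.1997,.152]]),proj(s,[.518,.1997,.152]))
reds('top',.152,(70,190,200,290));reds('scene',.152,(270,110,350,165));reds('top',.02,(210,170,400,300))
A=cv2.resize(t['color'][180:290,70:390,::-1],None,fx=2.4,fy=2.4);B=cv2.resize(s['color'][100:240,200:380,::-1],None,fx=2.3,fy=2.3);B=cv2.copyMakeBorder(B,0,0,0,A.shape[1]-B.shape[1],cv2.BORDER_CONSTANT)
cv2.imwrite('pics/final.png',np.vstack([A,B])[:600])"
```

```text
tool_pos: [0.4924, 0.1926, 0.1527]
force: [-13.6, 0.4, 8.5]
tool_pos: [0.4151, 0.1784, 0.2557]
force: [1.8, 0.7, 0.3]
tool_pos: [0.434, 0.091, 0.2769]
force: [1.3, 0.5, -1.3]
tool_pos: [0.4486, 0.0005, 0.2929]
force: [0.3, -0.2, -0.9]
[[165.25423085 226.07584181]] [[290.9686424  139.08082482]]
top [118. 240.] area 867 bb [ 98 218  43  42] tray [-0.082  0.597] scoop [-0.14  -0.305]
top [164. 225.] area 51 bb [160 222   9   8] tray [-0.038  0.482] scoop [-0.16  -0.184]
scene [318. 135.] area 196 bb [301 130  31  11] tray [-0.019  0.576] scoop [-0.198 -0.272]
scene [292. 139.] area 26 bb [290 137   6   6] tray [-0.037  0.482] scoop [-0.161 -0.184]
```

View pics/final.png

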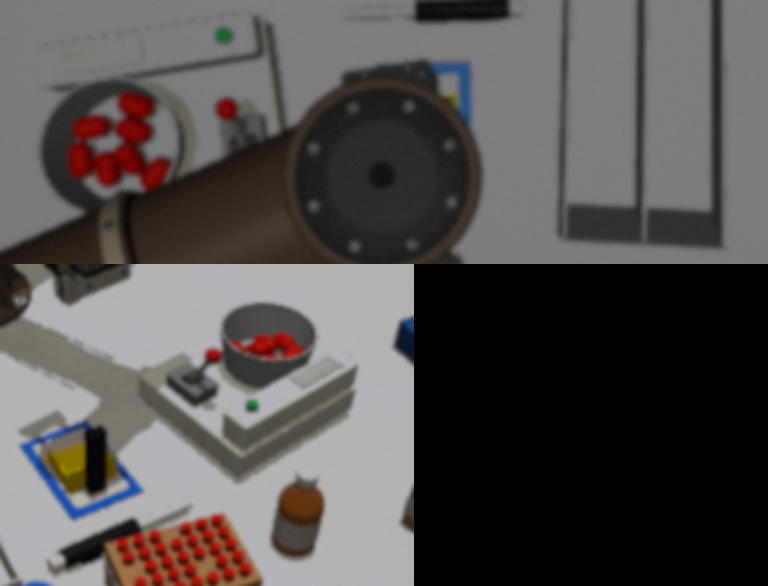

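The final picture shows all seven stoppers inside the hopper (top view, around pixel 118, 240). The tray is empty. The toggle ball is back at its ON pixel in both views (164, 225 and 292, 139), and the scoop stands upright on the mat. I am handing the job in.

```bash
python3 -c "
from h import *
print(ctrl.close_job())"
```

```text
the job is handed in; nothing more can be done
None
```

I handed the job in at about 60 s on the robot's clock, and the final pictures showed all seven stoppers in the hopper, the scoop upright and released on its mat, and the toggle fully on; the call returned no verdict.

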